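# Level the rocking hook rack and hang the pails

### The arm

A 6-joint arm with a two-finger parallel gripper is mounted at the origin on a cart in front of the work surface, level with it; the furniture and walls round the work are solid. World frame = base frame: x ahead of the robot, y to its left, z up, the work surface at z = 0. Lengths are in mm, angles in rad, forces in N, time in s.
With the tool pointing down it reaches from about 275 to 750 mm from the base axis. Payload 10.2 kg.
Tool frame: the origin (TCP) lies midway between the tips of the shut fingers; the grasp point (between the pads) lies 19 mm behind it; z points along the fingers, y is the line along which they close (so a half turn about z gives the same grasp; the last joint's range is limited). The gripper opens to 85 mm and grips with 20 to 120 N. Pads are 22 mm wide; open, the fingers measure 114 mm over their backs; the gripper's body (76 mm by 85 mm) begins 54 mm behind the grasp point. The pads swing forward as they close: fully open they stand 13 mm farther back than shut.
Start: joints at [0.966, 0.313, 1.498, -0, 1.331, -0.223], TCP at [195.623, 487.199, 231.294] pointing down, gripper open.
Joint ranges: [-2.94, 2.94], [-0.97, 2.17], [0.19, 2.56], [-1.23, 4.37], [0.02, 3.11], [-2.88, 2.88]. Speed limits (rad/s): [2.39, 2.39, 3.01, 3.14, 3.14, 3.14].

### API

Orientations are given as a unit quaternion [w, x, y, z].
In Python, from rig import sense, capture, finish_job, find_in, place_of gives the robot as it stands. The module is installed in compiled form; this text tells all that it offers.
- The arm moves only by the shell command python3 -m jog 'ROWS' [FORCE]. ROWS is JSON, a list of rows, each an object of numbers: "tx", "ty", "tz": the shift along the tool's x, y, z in mm; "ax", "ay", "az": the turn, a rotation vector about the tool's x, y, z in rad; "jaw": the closure, from -1 (fully open) to 1 (shut), so that 0 is half open. In form: [{"tx": .., "ty": .., "tz": .., "ax": .., "ay": .., "az": .., "jaw": ..}, ...]. A call has 1 to 5 rows; each row shifts and turns the commanded pose from where the row before left it, along the tool's axes as they then stand; what a row does not reach is not made up. A row lasts 1/8 s, in which the tool goes at most 62.5 mm and 10.7 degrees, less where a joint would pass 70% of its speed; a pose out of reach is approached as far as the arm can. A call with a gripper value outside its range is refused whole. The fingers move at their own pace and stop on an object; FORCE is the grip in N (left out, the last holds). Time passes only in rows, so rows that do not move let the fingers close. It gives the time, the measured TCP pose, the force, the opening and the grip force at its end, in the units of the state.
- sense(): the state, without advancing time (a new reading comes with each control period).
- capture(name): name is "scene" or "top"; returns a dict with "color" (400x640x3 uint8, red, green, blue), "depth" (400x640 float32, mm along the optical axis (not along the pixel's ray), 0 where there is no reading), "fx", "fy", "cx", "cy" (pixels), "k1" (the pictures are not rectified: a ray, as slopes to the right and down, at radius r is drawn at 1 + k1 r^2 times it, then the intrinsics apply), "camera_from_world" (4x4, takes a point from world to camera coordinates). Camera axes: x right, y up, looking along -z (the intrinsics and any distortion apply to the point x, -y, -z); pixel columns grow to the right and rows downward; lengths in mm; the calibration is good to about 2 mm. A picture is of the moment at which its call begins.
- finish_job(): hands the job in; it is judged then, once.
Trained networks look in the newest picture that a camera, given by its name, has taken for a name from the list of things; names that differ only in an ending like _2 or _b are one class to them, and where a whole thing is asked for, a point or a joint stands for the part that bears it (a point fixed in the world has none). Each returns a list of dicts, best first, with "conf" (0 to 1); they miss things now and then, are a little off and sometimes report something else, mostly with a low value. They report only what shows in the picture. A call takes as long as a camera call.
- find_in(query, camera): "centre" ([column, row] in pixels, amid what is visible of it).
- place_of(query, camera): "centre" ([column, row] in pixels: a listed point, or the origin of a listed thing).
The state is a dict: "time_s": time; "joints": joint angles; "dq": joint speeds; "tau": joint torques, N m; "eef_pos": TCP position; "ee_rot": TCP orientation; "force": force on the tool from outside, world axes, zero at the start; "wrist_torque": the same for the moment, N m; "grip_width": opening from 0.0 (shut) to 1.0 (fully open); "grip_force": force on a finger pad.
Only numpy, scipy, OpenCV 4.12 (cv2) and the standard library are available. Lean on these libraries where they do the work, as an engineer would, in place of code of your own. Each camera call takes 0.05 s, during which the arm holds its last target. There are 200 camera calls.

### The job

The little hook rack rocks because its two front screw feet are too short. Screw both front feet down with their black wheels until the rack stands level and firm on all four feet; only then hang every pail by its wooden handle on a hook of the rack, so that all of them hang free and still. Leave the jigger and the drink can where they stand.

Things in the scene. Friction and masses are not known exactly. Their poses are not given: they have to be found in the camera images.
- rack: Loose 3.2 kg hook rack: dark steel plate, x -110 to +95 mm, 300 mm wide (y), top 38 mm up; two rear posts carry a brass rail along y at x = 80, 195 mm up, with four hooks pointing to the front. Origin mid-width at the level of the rear feet's undersides; x from the front (wheels) to the rail, y left, z up. Front feet at x = -90, rear feet at x = 80, all at y = +-130. Level when z is vertical.
- wheel_left (a joint): angle of the left front wheel, rad: grows clockwise seen from above, pushing its foot down 3 mm per rad. 0 = foot fully up, 3.2 = foot as long as the fixed rear feet (white line then points at the brass dot beside the wheel, towards the other wheel), stop at 4.4. Starts 1.2 to 2.9 short of 3.2. Stiff (0.1 N m), stays where left; the wheel itself does not rise or sink in the rack.
- wheel_right (a joint): angle of the right front wheel, rad: grows clockwise seen from above, pushing its foot down 3 mm per rad. 0 = foot fully up, 3.2 = foot as long as the fixed rear feet (white line then points at the brass dot beside the wheel, towards the other wheel), stop at 4.4. Starts 1.2 to 2.9 short of 3.2. Stiff (0.1 N m), stays where left; the wheel itself does not rise or sink in the rack.
- wheel_left_centre (a point): left front levelling wheel: black fluted, 38 mm across, 30 mm high, white line on top from middle to edge, on the rack's front left corner. The point is on its axis half-way up, 59 mm above z = 0 of rack; its underside is 6 mm above the rack's plate.
- wheel_right_centre (a point): right front levelling wheel: black fluted, 38 mm across, 30 mm high, white line on top from middle to edge, on the rack's front right corner. The point is on its axis half-way up, 59 mm above z = 0 of rack; its underside is 6 mm above the rack's plate.
- foot_left: left front foot, black rubber disc 30 mm across and 12 mm thick on the wheel's screw; origin at the centre of its underside
- foot_right: right front foot, as the left
- rear_left: left rear foot, fixed rubber, 28 mm across and 24 mm high; origin at the centre of its underside
- rear_right: right rear foot, as the left
- hook_0 (a point): hook 0 (0 to 3 from left to right): the point on top of its shank, where a grip block's underside rests. The shank is a flat bar in black rubber, 16 mm wide, 8 mm thick, level; it runs 29 mm from here to the front (-x of rack) to an upturned brass tip that rises 13 mm above this point, and 23 mm back to the rail (14 mm thick, its top 3 mm above this point).
- hook_1 (a point): hook 1 (0 to 3 from left to right): the point on top of its shank, where a grip block's underside rests. The shank is a flat bar in black rubber, 16 mm wide, 8 mm thick, level; it runs 29 mm from here to the front (-x of rack) to an upturned brass tip that rises 13 mm above this point, and 23 mm back to the rail (14 mm thick, its top 3 mm above this point).
- hook_2 (a point): hook 2 (0 to 3 from left to right): the point on top of its shank, where a grip block's underside rests. The shank is a flat bar in black rubber, 16 mm wide, 8 mm thick, level; it runs 29 mm from here to the front (-x of rack) to an upturned brass tip that rises 13 mm above this point, and 23 mm back to the rail (14 mm thick, its top 3 mm above this point).
- hook_3 (a point): hook 3 (0 to 3 from left to right): the point on top of its shank, where a grip block's underside rests. The shank is a flat bar in black rubber, 16 mm wide, 8 mm thick, level; it runs 29 mm from here to the front (-x of rack) to an upturned brass tip that rises 13 mm above this point, and 23 mm back to the rail (14 mm thick, its top 3 mm above this point).
- pail_blue_grip (a point): centre of the pale wooden grip block on top of the blue pail, 123 mm above the pail's underside. Block: 14 mm thick along this point's x axis, 48 mm long along y, 34 mm high. Under it the wire bail leaves a gap 38 mm wide (y) and 44 mm high; the hook goes through it along x. Hold the block across its thickness, fingertips not below its underside, clear of the hook. May be absent.
- pail_white_grip (a point): centre of the pale wooden grip block on top of the white pail, 123 mm above the pail's underside. Block: 14 mm thick along this point's x axis, 48 mm long along y, 34 mm high. Under it the wire bail leaves a gap 38 mm wide (y) and 44 mm high; the hook goes through it along x. Hold the block across its thickness, fingertips not below its underside, clear of the hook. May be absent.
- pail_red_grip (a point): centre of the pale wooden grip block on top of the red pail, 123 mm above the pail's underside. Block: 14 mm thick along this point's x axis, 48 mm long along y, 34 mm high. Under it the wire bail leaves a gap 38 mm wide (y) and 44 mm high; the hook goes through it along x. Hold the block across its thickness, fingertips not below its underside, clear of the hook. May be absent.
- pail_green_grip (a point): centre of the pale wooden grip block on top of the green pail, 123 mm above the pail's underside. Block: 14 mm thick along this point's x axis, 48 mm long along y, 34 mm high. Under it the wire bail leaves a gap 38 mm wide (y) and 44 mm high; the hook goes through it along x. Hold the block across its thickness, fingertips not below its underside, clear of the hook. May be absent.
- pail_blue: blue enamel pail, 56 mm across and 62 mm high, 0.11 kg, upright at the start, with a rigid upright wire bail and a wooden grip block on top (140 mm high in all); origin at the centre of its underside. May be absent.
- pail_white: white enamel pail, 56 mm across and 62 mm high, 0.11 kg, upright at the start, with a rigid upright wire bail and a wooden grip block on top (140 mm high in all); origin at the centre of its underside. May be absent.
- pail_red: red enamel pail, 56 mm across and 62 mm high, 0.11 kg, upright at the start, with a rigid upright wire bail and a wooden grip block on top (140 mm high in all); origin at the centre of its underside. May be absent.
- pail_green: green enamel pail, 56 mm across and 62 mm high, 0.11 kg, upright at the start, with a rigid upright wire bail and a wooden grip block on top (140 mm high in all); origin at the centre of its underside. May be absent.
- jigger: brass double jigger, 47 mm across, 101 mm high; bystander; origin at its underside
- drink_can: slim drink can, 53 mm across, 135 mm high; bystander; origin at its underside

How it is judged (in metres and radians):
On the way:
1. the rack stands level and firm on all four feet, before any pail is on it (angle between rack's own z axis and vertical below 0.01 rad and contact force between each of foot_left, foot_right, rear_left, rear_right and anything else above 0.8 N and z of each of pail_blue_grip, pail_white_grip, pail_red_grip, pail_green_grip in the frame of rack below 0.19 m), for 0.5 s.
At the end, for the whole second after the job is handed in: The rack is level within 0.010 rad and every one of its four feet carries at least 0.8 N; every pail present hangs upright (within 0.3 rad) and still on a hook, the underside of its wooden block down on the shank (within 8 mm) between the hook's tip and the rail (angle between rack's own z axis and vertical below 0.01 rad and contact force between each of foot_left, foot_right, rear_left, rear_right and anything else above 0.8 N and z of pail_blue_grip in the frame of rack between 0.208 and 0.224 m and x of pail_blue_grip in the frame of rack between 0.018 and 0.075 m and angle between each of pail_blue_grip, pail_white_grip, pail_red_grip, pail_green_grip's own z axis and vertical below 0.3 rad and linear speed of each of pail_blue, pail_white, pail_red, pail_green below 0.05 m/s and z of pail_white_grip in the frame of rack between 0.208 and 0.224 m and x of pail_white_grip in the frame of rack between 0.018 and 0.075 m and z of pail_red_grip in the frame of rack between 0.208 and 0.224 m and x of pail_red_grip in the frame of rack between 0.018 and 0.075 m and z of pail_green_grip in the frame of rack between 0.208 and 0.224 m and x of pail_green_grip in the frame of rack between 0.018 and 0.075 m); the robot touches nothing.
It fails at once if the jigger is shoved more than 5 cm or tipped over (distance of jigger from where it was at the start of the episode above 0.05 m or angle between jigger's own z axis and vertical above 0.6 rad).
It fails at once if the drink can is shoved more than 5 cm or tipped over (distance of drink_can from where it was at the start of the episode above 0.05 m or angle between drink_can's own z axis and vertical above 0.6 rad).
Of pail_blue, pail_white, pail_red, pail_green only 3 to 4 are there at a start; the rules pass over those that are not, and their reading is None.
At some moment in a run one of pail_blue, pail_white, pail_red, pail_green may be knocked a few centimetres aside while the robot is not near it.
It also fails if it takes over 210 s, if anything falls off the work surface, if the arm or the gripper's body presses on something with over 40 N, if the wrist force passes 120 N, or if a joint passes its speed limit or range.

## Working session

There is one attempt and no reset: what is moved stays moved. The work goes in short steps, Python scripts to look and compute and a shell command to move; the robot and the scene stay as the last step left them, time stands still between calls to the robot, and variables do not carry over. Pictures are saved under pics/ and viewed, at most 14 in all, crops included, and the job is handed in when it is done.

```bash
mkdir -p pics; cat > h.py <<'E'
import numpy as np, cv2
from rig import sense, capture, finish_job, find_in, place_of
from scipy.spatial.transform import Rotation as R
def ray(c,px):
    d=np.array([(px[0]-c['cx'])/c['fx'],(px[1]-c['cy'])/c['fy']]); u=d.copy()
    for _ in range(20): u=d/(1+c['k1']*(u@u))
    T=np.linalg.inv(np.array(c['camera_from_world']))
    v=np.array([u[0],-u[1],-1.0])
    return T[:3,3],T[:3,:3]@v
def atz(c,px,z):
    o,v=ray(c,px); return o+v*(z-o[2])/v[2]
def atdepth(c,px):
    o,v=ray(c,px); p=c['depth'][int(round(px[1])),int(round(px[0]))]; return o+v*p
def proj(c,P):
    T=np.array(c['camera_from_world']); q=T[:3,:3]@np.array(P)+T[:3,3]
    u=np.array([q[0],-q[1]])/-q[2]; u=u*(1+c['k1']*(u@u))
    return [c['cx']+c['fx']*u[0],c['cy']+c['fy']*u[1]]
def save(c,name,box=None,s=1):
    im=c['color'][:,:,::-1]
    if box: im=im[box[1]:box[3],box[0]:box[2]]
    cv2.imwrite('pics/'+name,cv2.resize(np.ascontiguousarray(im),None,fx=s,fy=s,interpolation=cv2.INTER_CUBIC))
np.set_printoptions(precision=1,suppress=True)
E
python3 - <<'E'
from h import *
names=['wheel_left_centre','wheel_right_centre','hook_0','hook_1','hook_2','hook_3','pail_blue_grip','pail_white_grip','pail_red_grip','pail_green_grip','jigger','drink_can','rear_left','rear_right']
for cam in('top','scene'):
    c=capture(cam); save(c,cam+'0.png')
    print(cam,inv:=np.linalg.inv(np.array(c['camera_from_world']))[:3,3],c['fx'],c['k1'])
    for n in names:
        r=place_of(n,cam)
        for d in r[:2]:
            z={'w':59,'h':196,'p':123,'j':0,'d':0,'r':0}[n[0]]
            print(n,round(d['conf'],2),np.array(d['centre']),atz(c,d['centre'],z))
print(sense())
E
```

```text
top [ 225.7   85.8 1692.8] 417.53384277457576 -0.0734044100591196
wheel_left_centre 0.53 [284.  225.7] [439. 225.  59.]
wheel_right_centre 0.47 [349.3 225.6] [446.6 -32.5  59. ]
hook_0 0.91 [347.6 189.6] [561.1 -14.4 196. ]
hook_0 0.88 [292.2 185.6] [570.5 189.5 196. ]
hook_1 0.91 [347.6 189.6] [561.1 -14.4 196. ]
hook_1 0.88 [292.2 185.6] [570.5 189.5 196. ]
hook_2 0.91 [347.6 189.6] [561.1 -14.4 196. ]
hook_2 0.88 [292.2 185.6] [570.5 189.5 196. ]
hook_3 0.91 [347.6 189.6] [561.1 -14.4 196. ]
hook_3 0.88 [292.2 185.6] [570.5 189.5 196. ]
pail_blue_grip 0.61 [224.6 214.9] [465.6 448.7 123. ]
pail_red_grip 0.5 [410.8 223.9] [ 450.8 -262.   123. ]
pail_red_grip 0.44 [293.6 185. ] [589.8 189.2 123. ]
pail_green_grip 0.47 [246.7 188.9] [569.5 369.8 123. ]
jigger 0.5 [432.8 219.8] [ 487.9 -380.7    0. ]
drink_can 0.83 [212.5 230.6] [417.9 522.8   0. ]
rear_left 0.61 [231.1 220.1] [463.5 448.8   0. ]
scene [-381.  -842.2 1190.2] 447.03533906396984 -0.0018410694637187991
wheel_left_centre 0.62 [288.6 207. ] [437.3 222.9  59. ]
wheel_right_centre 0.41 [334.6 241.5] [431.7 -38.2  59. ]
hook_
[... 460 characters left out ...]
61.8  123. ]
pail_green_grip 0.84 [294.3 163.4] [590.8 361.6 123. ]
jigger 0.9 [422.7 300.2] [ 489.3 -391.6    0. ]
drink_can 0.65 [241.4 189.1] [410.8 513.2   0. ]
rear_left 0.71 [342.2 181.9] [760.4 244.2   0. ]
rear_right 0.47 [327.4 223.5] [524.6  94.7   0. ]
rear_right 0.47 [343.  180.8] [768.7 247.4   0. ]
{'time_s': 1.5, 'joints': array([ 1. ,  0.3,  1.5,  0. ,  1.3, -0.2]), 'dq': array([-0.,  0., -0., -0., -0., -0.]), 'tau': array([  0. , -41.2, -26. ,  -0. ,   0. ,  -0. ]), 'eef_pos': array([195.6, 487.2, 231.3]), 'ee_rot': array([-0. ,  0.2,  1. , -0. ]), 'force': array([ 0.4,  0.1, -0.2]), 'wrist_torque': array([-0., -0., -0.]), 'grip_force': 0.0, 'grip_width': 0.9987563191890274}
```

```bash
python3 - <<'E'
import cv2
a=cv2.imread('pics/top0.png');b=cv2.imread('pics/scene0.png')
cv2.imwrite('pics/t1.png',cv2.resize(a[150:270,190:450],(780,360),interpolation=cv2.INTER_CUBIC))
cv2.imwrite('pics/s1.png',cv2.resize(b[120:320,210:450],(720,600),interpolation=cv2.INTER_CUBIC))
E
```

```text
(no output)
```

View pics/t1.png

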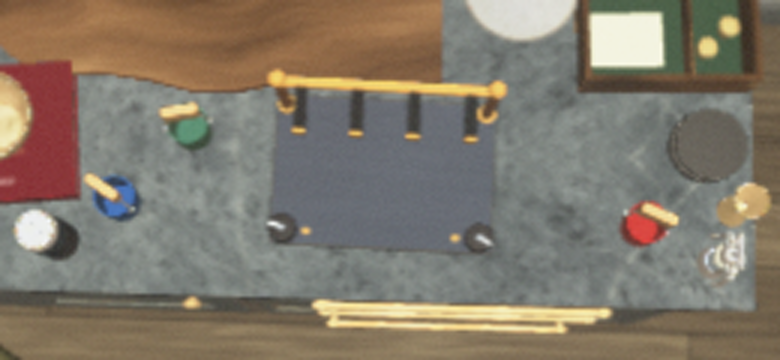

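View pics/s1.png

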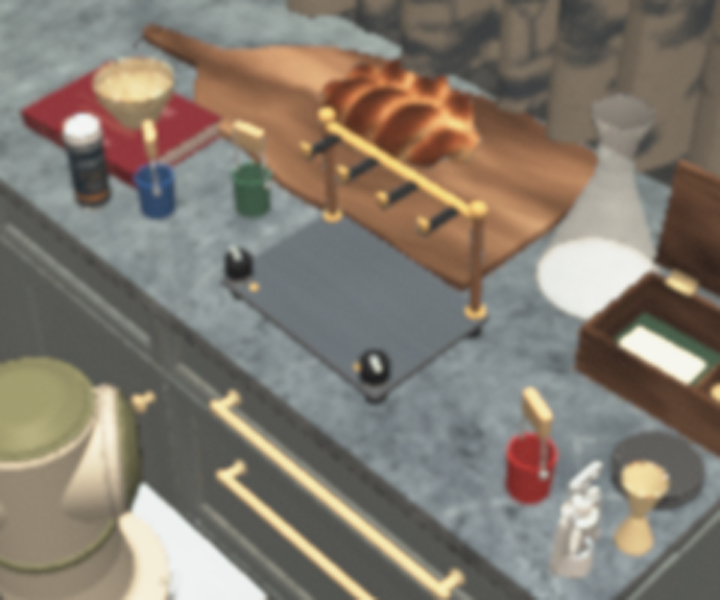

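The top view shows the rack centred near crop (385,165): left wheel (284,226) with its line pointing left, right wheel (479,237) with its line pointing lower right. The green pail is at (190,125), blue at (112,195) and red at (645,222); white is absent. The can is at (45,232), close to blue, and the jigger at (745,205). Next I refine the poses with depth.

```bash
cat >> h.py <<'E'
def cloud(c):
    T=np.linalg.inv(np.array(c['camera_from_world'])); d=c['depth']
    v,u=np.mgrid[0:400,0:640]; 
    K=np.array([[c['fx'],0,c['cx']],[0,c['fy'],c['cy']],[0,0,1.]])
    a=np.stack([(u-c['cx'])/c['fx'],(v-c['cy'])/c['fy']],-1); w=a.copy()
    for _ in range(20): w=a/(1+c['k1']*(w**2).sum(-1,keepdims=True))
    P=np.stack([w[...,0]*d,-w[...,1]*d,-d],-1)@T[:3,:3].T+T[:3,3]
    P[d==0]=np.nan
    return P
E
python3 - <<'E'
from h import *
for cam in('top','scene'):
    c=capture(cam);P=cloud(c);C=c['color'].astype(int)
    def sel(x0,x1,y0,y1,z0,z1): 
        with np.errstate(invalid='ignore'):
            return (P[...,0]>x0)&(P[...,0]<x1)&(P[...,1]>y0)&(P[...,1]<y1)&(P[...,2]>z0)&(P[...,2]<z1)
    print(cam,'table',np.nanmedian(P[sel(350,500,300,350,-30,30)][:,2]))
    m=sel(540,680,-80,260,165,240); r=P[m]
    # rail: brass
    col=C[m]; br=(col[:,0]-col[:,2]>60)
    q=r[br]; print('rail n',len(q),q.min(0),q.max(0),np.polyfit(q[:,1],q[:,0],1),'mean',q.mean(0))
    m=sel(460,540,-20,200,15,60); q=P[m]; A=np.c_[q[:,:2]-[500,90],np.ones(len(q))]
    print('plate',len(q),np.linalg.lstsq(A,q[:,2],rcond=None)[0].round(4))
    for n,y in(('L',225),('R',-35)):
        m=sel(405,475,y-35,y+35,54,95); q=P[m]; print('wheel',n,len(q),(q.min(0)+q.max(0))/2,np.median(q,0),q.min(0),q.max(0))
    for n,x,y in(('blue',470,450),('green',585,365),('red',455,-262)):
        m=sel(x-45,x+45,y-45,y+45,100,160); q=P[m]; 
        b=q[:,:2]; 
        if len(q)>4:
            u,s,vt=np.linalg.svd(b-b.mean(0)); print(n,len(q),q.min(0),q.max(0),'mid',(q.min(0)+q.max(0))/2,'long dir',np.degrees(np.arctan2(vt[0][1],vt[0][0])))
E
```

```text
top table 0.07411426324392778
rail n 322 [540.1 -47.2 172.2] [613.1 235.3 228.8] [  0.  596.6] mean [597.7  96.9 202.4]
plate 1063 [ 0.1 -0.  33.1]
wheel L 69 [439.4 228.4  66.7] [440.7 228.4  63.8] [421.4 212.3  55.2] [457.4 244.4  78.3]
wheel R 76 [433.  -29.1  66.6] [432.3 -30.6  65.7] [413.5 -47.2  56.6] [452.5 -11.1  76.7]
blue 53 [458.8 428.5 104.1] [489.1 471.2 152.2] mid [473.9 449.8 128.1] long dir -122.94290212443039
green 65 [566.5 333.5 108.6] [587.4 378.3 147.3] mid [577.  355.9 128. ] long dir -77.47121963507344
red 65 [ 446.4 -274.   108.4] [ 471.3 -230.6  146.8] mid [ 458.9 -252.3  127.6] long dir 67.61231975316674
scene table -0.989739750705894
rail n 287 [540.  -52.2 171.4] [610.2 234.6 222.4] [  0.  591.4] mean [592.5  87.8 201.4]
plate 800 [ 0.  -0.  33.2]
wheel L 72 [437.  226.5  62.9] [436.9 222.1  64.4] [416.  206.1  54.4] [458.  246.9  71.3]
wheel R 87 [431.8 -34.1  63.9] [430.  -36.5  65.1] [412.3 -54.5  54.4] [451.2 -13.7  73.5]
blue 44 [457.1 427.8 103.8] [490.1 473.5 141.7] mid [473.6 450.6 122.8] long dir -122.33232661968697
green 86 [561.  331.6 101.3] [589.  382.4 144.6] mid [575.  357.  122.9] long dir -77.45257817942844
red 111 [ 442.8 -279.7  104.1] [ 472.1 -229.2  143.5] mid [ 457.4 -254.5  123.8] long dir 68.90472015667747
```

```bash
cat >> h.py <<'E'
def tool(): 
    s=sense(); q=s['ee_rot']; M=R.from_quat([q[1],q[2],q[3],q[0]]).as_matrix(); return s,np.array(s['eef_pos']),M
def to(x,y,z):
    s,p,M=tool(); d=M.T@(np.array([x,y,z])-p)
    print('t',s['time_s'],'tcp',p,'delta tool',d,'yawx',round(np.arctan2(M[1,0],M[0,0]),3),'tilt',round(np.arccos(-M[2,2]),4),'q6',np.round(s['joints'][5],2),'F',s['force'],'tau',np.round(s['wrist_torque'],2),'w',round(s['grip_width'],3),'gf',round(s['grip_force'],1))
E
python3 -c "
from h import *
to(438,226,150)"
```

```text
t 1.6 tcp [195.6 487.2 231.3] delta tool [-322.3 -152.1   81.3] yawx 2.76 tilt 0.0 q6 -0.22 F [-0.3 -0.7 -0.1] tau [ 0.  0. -0.] w 1.0 gf 0.0
```

```bash
python3 -m jog '[{"tx":-53.7,"ty":-25.4,"tz":13.5,"jaw":-1},{"tx":-53.7,"ty":-25.4,"tz":13.5,"jaw":-1},{"tx":-53.7,"ty":-25.4,"tz":13.5,"jaw":-1},{"tx":-53.7,"ty":-25.4,"tz":13.5,"jaw":-1},{"tx":-53.7,"ty":-25.4,"tz":13.5,"jaw":-1}]'
python3 -m jog '[{"tx":-53.7,"ty":-25.4,"tz":13.5,"jaw":-1},{"az":-0.18,"jaw":-1},{"az":-0.18,"jaw":-1},{"az":-0.18,"jaw":-1},{"az":-0.18,"jaw":-1}]'
python3 -m jog '[{"az":-0.18,"jaw":-1},{"az":-0.18,"jaw":-1},{"az":-0.18,"jaw":-1},{"az":-0.18,"jaw":-1},{"az":-0.18,"jaw":-1}]'
python3 -c "
from h import *
to(438,226,49)"
```

```text
t 1.6 tcp [195.6 487.2 231.3] delta tool [-322.3 -152.1  182.3] yawx 2.76 tilt 0.0 q6 -0.22 F [-0.3 -0.7 -0.1] tau [ 0.  0. -0.] w 1.0 gf 0.0schema error: expected keys tx, ty, tz, ax, ay, az, jaw
schema error: expected keys tx, ty, tz, ax, ay, az, jaw
schema error: expected keys tx, ty, tz, ax, ay, az, jaw
```

```bash
python3 -m jog '[{"tx":-53.7,"ty":-25.4,"tz":13.5,"ax":0,"ay":0,"az":0,"jaw":-1},{"tx":-53.7,"ty":-25.4,"tz":13.5,"ax":0,"ay":0,"az":0,"jaw":-1},{"tx":-53.7,"ty":-25.4,"tz":13.5,"ax":0,"ay":0,"az":0,"jaw":-1},{"tx":-53.7,"ty":-25.4,"tz":13.5,"ax":0,"ay":0,"az":0,"jaw":-1},{"tx":-53.7,"ty":-25.4,"tz":13.5,"ax":0,"ay":0,"az":0,"jaw":-1}]'
python3 -m jog '[{"tx":-53.7,"ty":-25.4,"tz":13.5,"ax":0,"ay":0,"az":0,"jaw":-1},{"tx":0,"ty":0,"tz":0,"ax":0,"ay":0,"az":-0.18,"jaw":-1},{"tx":0,"ty":0,"tz":0,"ax":0,"ay":0,"az":-0.18,"jaw":-1},{"tx":0,"ty":0,"tz":0,"ax":0,"ay":0,"az":-0.18,"jaw":-1},{"tx":0,"ty":0,"tz":0,"ax":0,"ay":0,"az":-0.18,"jaw":-1}]'
python3 -m jog '[{"tx":0,"ty":0,"tz":0,"ax":0,"ay":0,"az":-0.18,"jaw":-1},{"tx":0,"ty":0,"tz":0,"ax":0,"ay":0,"az":-0.18,"jaw":-1},{"tx":0,"ty":0,"tz":0,"ax":0,"ay":0,"az":-0.18,"jaw":-1},{"tx":0,"ty":0,"tz":0,"ax":0,"ay":0,"az":-0.18,"jaw":-1},{"tx":0,"ty":0,"tz":0,"ax":0,"ay":0,"az":-0.18,"jaw":-1}]'
python3 -c "
from h import *
to(438,226,49)"
```

```text
time_s: 2.22
eef_pos: [398.7, 267.8, 163.6]
ee_rot: [0.0, 0.19, 0.982, 0.0]
force: [0.8, 0.6, -0.2]
grip_width: 1.0
grip_force: 0.0
time_s: 2.85
eef_pos: [437.9, 225.7, 150.3]
ee_rot: [0.0, -0.171, 0.985, 0.0]
force: [0.5, -0.9, -0.5]
grip_width: 1.001
grip_force: 0.0
time_s: 3.48
eef_pos: [437.9, 225.7, 150.3]
ee_rot: [0.0, -0.583, 0.813, -0.0]
force: [-0.2, -0.2, 0.2]
grip_width: 0.998
grip_force: 0.0
t 3.475 tcp [437.9 225.7 150.3] delta tool [ -0.3  -0.  101.3] yawx -1.897 tilt 0.0001 q6 -2.58 F [-0.2 -0.2  0.2] tau [ 0.  0. -0.] w 0.998 gf 0.0
```

```bash
python3 -m jog '[{"tx":0,"ty":0,"tz":54,"ax":0,"ay":0,"az":0,"jaw":-1},{"tx":0,"ty":0,"tz":54,"ax":0,"ay":0,"az":0,"jaw":-1},{"tx":0,"ty":0,"tz":0,"ax":0,"ay":0,"az":0,"jaw":-1},{"tx":0,"ty":0,"tz":0,"ax":0,"ay":0,"az":0,"jaw":0.2},{"tx":0,"ty":0,"tz":0,"ax":0,"ay":0,"az":0,"jaw":0.5}]' 25
python3 -m jog '[{"tx":0,"ty":0,"tz":0,"ax":0,"ay":0,"az":0,"jaw":1},{"tx":0,"ty":0,"tz":0,"ax":0,"ay":0,"az":0,"jaw":1},{"tx":0,"ty":0,"tz":0,"ax":0,"ay":0,"az":0,"jaw":1}]'
python3 -c "
from h import *
to(438,226,49)"
```

```text
time_s: 4.1
eef_pos: [439.0, 226.1, 44.4]
ee_rot: [0.002, -0.58, 0.814, -0.001]
force: [0.5, 0.3, -0.2]
grip_width: 0.608
grip_force: 0.0
time_s: 4.47
eef_pos: [439.5, 225.8, 44.2]
ee_rot: [0.002, -0.58, 0.814, -0.001]
force: [1.6, -2.7, 6.9]
grip_width: 0.439
grip_force: 24.6
t 4.475 tcp [439.5 225.8  44.2] delta tool [ 0.3  1.4 -4.8] yawx -1.903 tilt 0.0046 q6 -2.57 F [ 1.6 -2.7  6.9] tau [-0.3 -0.3  0. ] w 0.439 gf 24.6
```

```bash
python3 -m jog '[{"tx":0,"ty":0,"tz":-0.5,"ax":0,"ay":0,"az":0.18,"jaw":1},{"tx":0,"ty":0,"tz":-0.5,"ax":0,"ay":0,"az":0.18,"jaw":1},{"tx":0,"ty":0,"tz":-0.5,"ax":0,"ay":0,"az":0.18,"jaw":1},{"tx":0,"ty":0,"tz":-0.5,"ax":0,"ay":0,"az":0.18,"jaw":1},{"tx":0,"ty":0,"tz":-0.5,"ax":0,"ay":0,"az":0.18,"jaw":1}]'
python3 -c "
from h import *
to(438,226,49)"
python3 -m jog '[{"tx":0,"ty":0,"tz":-0.5,"ax":0,"ay":0,"az":0.18,"jaw":1},{"tx":0,"ty":0,"tz":-0.5,"ax":0,"ay":0,"az":0.18,"jaw":1},{"tx":0,"ty":0,"tz":-0.5,"ax":0,"ay":0,"az":0.18,"jaw":1},{"tx":0,"ty":0,"tz":-0.5,"ax":0,"ay":0,"az":0.18,"jaw":1},{"tx":0,"ty":0,"tz":-0.5,"ax":0,"ay":0,"az":0.18,"jaw":1}]'
python3 - <<'E'
from h import *
to(438,226,49)
c=capture('scene'); save(c,'s2.png',(270,180,370,280),6)
P=cloud(c); q=P[(P[...,0]>460)&(P[...,0]<540)&(P[...,1]>-20)&(P[...,1]<200)&(P[...,2]>15)&(P[...,2]<60)]
print(np.linalg.lstsq(np.c_[q[:,:2]-[500,90],np.ones(len(q))],q[:,2],rcond=None)[0].tolist())
E
```

```text
time_s: 5.1
eef_pos: [438.8, 226.9, 46.4]
ee_rot: [0.002, -0.165, 0.986, 0.001]
force: [-0.7, 7.4, 4.4]
grip_width: 0.433
grip_force: 24.8
t 5.1 tcp [438.8 226.9  46.4] delta tool [ 1.1 -0.6 -2.6] yawx -2.809 tilt 0.0044 q6 -1.67 F [-0.7  7.4  4.4] tau [1.7 0.2 0.2] w 0.433 gf 24.8
time_s: 5.72
eef_pos: [439.8, 228.4, 49.5]
ee_rot: [0.002, 0.28, 0.96, 0.004]
force: [2.4, 17.6, 3.1]
grip_width: 0.432
grip_force: 24.7
t 5.725 tcp [439.8 228.4  49.5] delta tool [ 0.2 -2.9  0.4] yawx 2.573 tilt 0.0089 q6 -0.77 F [ 2.4 17.6  3.1] tau [ 3.3 -0.6  0.2] w 0.432 gf 24.7
[0.01793557656040734, -0.0016397919616552292, 35.938374879022255]
```

View pics/s2.png

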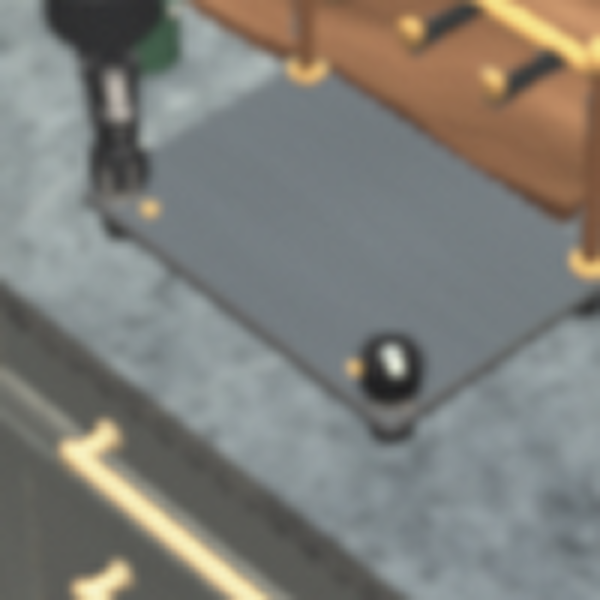

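The left wheel is turning: torque is a steady 0.2 N m and the plate's pitch is dropping. The right wheel sits at (390,368) in the crop. I shift slightly to relieve the side force, then go on to the stop.

```bash
python3 -m jog '[{"tx":1.1,"ty":1.7,"tz":-0.5,"ax":0,"ay":0,"az":0.18,"jaw":1},{"tx":0,"ty":0,"tz":-0.5,"ax":0,"ay":0,"az":0.18,"jaw":1},{"tx":0,"ty":0,"tz":-0.5,"ax":0,"ay":0,"az":0.18,"jaw":1},{"tx":0,"ty":0,"tz":-0.5,"ax":0,"ay":0,"az":0.18,"jaw":1},{"tx":0,"ty":0,"tz":-0.5,"ax":0,"ay":0,"az":0.18,"jaw":1}]'
python3 -c "
from h import *
to(438,226,49)"
python3 -m jog '[{"tx":0,"ty":0,"tz":-0.5,"ax":0,"ay":0,"az":0.18,"jaw":1},{"tx":0,"ty":0,"tz":-0.5,"ax":0,"ay":0,"az":0.18,"jaw":1},{"tx":0,"ty":0,"tz":-0.5,"ax":0,"ay":0,"az":0.18,"jaw":1}]'
python3 -c "
from h import *
to(438,226,49)"
python3 -m jog '[{"tx":0,"ty":0,"tz":-0.5,"ax":0,"ay":0,"az":0.18,"jaw":1},{"tx":0,"ty":0,"tz":-0.5,"ax":0,"ay":0,"az":0.18,"jaw":1}]'
python3 -c "
from h import *
to(438,226,49)"
```

```text
time_s: 6.4
eef_pos: [441.5, 229.0, 52.3]
ee_rot: [0.003, 0.67, 0.743, 0.005]
force: [9.6, 4.7, 2.3]
grip_width: 0.432
grip_force: 25.0
t 6.4 tcp [441.5 229.   52.3] delta tool [-2.7 -3.8  3.2] yawx 1.674 tilt 0.0111 q6 0.14 F [9.6 4.7 2.3] tau [ 1.  -1.8  0.2] w 0.432 gf 25.0
time_s: 6.78
eef_pos: [441.9, 228.2, 53.9]
ee_rot: [0.002, 0.843, 0.537, 0.005]
force: [11.2, -1.9, 3.0]
grip_width: 0.434
grip_force: 25.3
t 6.775 tcp [441.9 228.2  53.9] delta tool [-3.6 -2.7  4.9] yawx 1.134 tilt 0.0113 q6 0.68 F [11.2 -1.9  3. ] tau [-0.3 -2.   0.1] w 0.434 gf 25.3
time_s: 7.02
eef_pos: [442.2, 227.4, 54.9]
ee_rot: [0.002, 0.926, 0.378, 0.005]
force: [11.5, -7.6, 4.1]
grip_width: 0.435
grip_force: 25.4
t 7.025 tcp [442.2 227.4  54.9] delta tool [-4.  -1.9  5.9] yawx 0.775 tilt 0.0114 q6 1.04 F [11.5 -7.6  4.1] tau [-1.1 -2.   0.2] w 0.435 gf 25.4
```

```bash
python3 -m jog '[{"tx":0,"ty":1.5,"tz":-0.5,"ax":0,"ay":0,"az":0.15,"jaw":1},{"tx":0,"ty":0,"tz":-0.5,"ax":0,"ay":0,"az":0.1,"jaw":1}]'
python3 -c "
from h import *
to(438,226,49)"
python3 -m jog '[{"tx":0,"ty":0,"tz":-0.2,"ax":0,"ay":0,"az":0.1,"jaw":1}]'
python3 -c "
from h import *
to(438,226,49)"
python3 -m jog '[{"tx":0,"ty":0,"tz":-0.2,"ax":0,"ay":0,"az":0.1,"jaw":1}]'
python3 -c "
from h import *
to(438,226,49)"
```

```text
time_s: 7.28
eef_pos: [442.4, 226.8, 55.7]
ee_rot: [0.001, 0.966, 0.26, 0.005]
force: [9.2, -3.3, 1.8]
grip_width: 0.433
grip_force: 25.3
t 7.275 tcp [442.4 226.8  55.7] delta tool [-4.3 -1.6  6.7] yawx 0.526 tilt 0.0096 q6 1.28 F [ 9.2 -3.3  1.8] tau [-0.3 -1.5  0.2] w 0.433 gf 25.3
time_s: 7.4
eef_pos: [442.6, 226.7, 55.9]
ee_rot: [0.0, 0.977, 0.212, 0.005]
force: [11.8, -4.5, 3.6]
grip_width: 0.434
grip_force: 25.4
t 7.4 tcp [442.6 226.7  55.9] delta tool [-4.5 -1.3  6.9] yawx 0.427 tilt 0.01 q6 1.38 F [11.8 -4.5  3.6] tau [-0.2 -1.6  0.2] w 0.434 gf 25.4
time_s: 7.52
eef_pos: [442.8, 226.6, 56.2]
ee_rot: [0.0, 0.987, 0.163, 0.005]
force: [9.3, -7.1, 5.2]
grip_width: 0.435
grip_force: 25.6
t 7.525 tcp [442.8 226.6  56.2] delta tool [-4.8 -1.   7.2] yawx 0.327 tilt 0.0105 q6 1.48 F [ 9.3 -7.1  5.2] tau [-0.8 -1.3  0.2] w 0.435 gf 25.6
```

```bash
python3 -m jog '[{"tx":0,"ty":0,"tz":-0.2,"ax":0,"ay":0,"az":0.1,"jaw":1}]'
python3 -c "
from h import *
to(438,226,49)"
python3 -m jog '[{"tx":0,"ty":0,"tz":-0.2,"ax":0,"ay":0,"az":0.1,"jaw":1}]'
python3 - <<'E'
from h import *
to(438,226,49)
c=capture('scene'); save(c,'s3.png',(270,180,370,280),6)
P=cloud(c); q=P[(P[...,0]>460)&(P[...,0]<540)&(P[...,1]>-20)&(P[...,1]<200)&(P[...,2]>15)&(P[...,2]<60)]
print(np.linalg.lstsq(np.c_[q[:,:2]-[500,90],np.ones(len(q))],q[:,2],rcond=None)[0].tolist())
E
```

```text
time_s: 7.65
eef_pos: [442.1, 226.4, 56.3]
ee_rot: [0.0, 0.994, 0.114, 0.004]
force: [5.8, -5.4, 4.6]
grip_width: 0.433
grip_force: 25.5
t 7.65 tcp [442.1 226.4  56.3] delta tool [-4.2 -0.6  7.2] yawx 0.228 tilt 0.0085 q6 1.58 F [ 5.8 -5.4  4.6] tau [-0.8 -0.8  0.4] w 0.433 gf 25.5
time_s: 7.78
eef_pos: [441.1, 226.5, 56.1]
ee_rot: [0.0, 0.998, 0.064, 0.003]
force: [3.7, -3.2, 5.8]
grip_width: 0.433
grip_force: 25.5
t 7.775 tcp [441.1 226.5  56.1] delta tool [-3.2  0.1  7.1] yawx 0.128 tilt 0.0059 q6 1.68 F [ 3.7 -3.2  5.8] tau [-0.3 -0.4  0.6] w 0.433 gf 25.5
[-0.007519986600515221, 0.011703508994236611, 39.52842995825658]
```

The left wheel's stop is reached: torque rises 0.2 → 0.6 and the tilt has gone past level. I back off 1.55 rad, which is 1.2 plus the windup, and will do the same on the right.

```bash
python3 -m jog '[{"tx":0,"ty":0,"tz":0,"ax":0,"ay":0,"az":-0.18,"jaw":1},{"tx":0,"ty":0,"tz":0.1,"ax":0,"ay":0,"az":-0.18,"jaw":1},{"tx":0,"ty":0,"tz":0.5,"ax":0,"ay":0,"az":-0.18,"jaw":1}]'
python3 -c "
from h import *
to(438,226,49)"
python3 -m jog '[{"tx":0,"ty":0,"tz":0.5,"ax":0,"ay":0,"az":-0.18,"jaw":1},{"tx":0,"ty":0,"tz":0.5,"ax":0,"ay":0,"az":-0.18,"jaw":1},{"tx":0,"ty":0,"tz":0.5,"ax":0,"ay":0,"az":-0.18,"jaw":1},{"tx":0,"ty":0,"tz":0.5,"ax":0,"ay":0,"az":-0.18,"jaw":1},{"tx":0,"ty":0,"tz":0.5,"ax":0,"ay":0,"az":-0.18,"jaw":1}]'
python3 -m jog '[{"tx":0,"ty":0,"tz":0.3,"ax":0,"ay":0,"az":-0.11,"jaw":1},{"tx":0,"ty":0,"tz":0,"ax":0,"ay":0,"az":0,"jaw":1}]'
python3 -c "
from h import *
to(438,226,49)"
```

```text
time_s: 8.2
eef_pos: [440.8, 225.7, 54.7]
ee_rot: [0.001, 0.943, 0.332, 0.002]
force: [7.4, -8.5, -2.5]
grip_width: 0.433
grip_force: 25.5
t 8.2 tcp [440.8 225.7  54.7] delta tool [-2.  -2.   5.7] yawx 0.676 tilt 0.005 q6 1.13 F [ 7.4 -8.5 -2.5] tau [-1.6 -1.2 -0.1] w 0.433 gf 25.5
time_s: 8.82
eef_pos: [442.0, 225.6, 52.1]
ee_rot: [0.003, 0.705, 0.709, 0.002]
force: [12.5, -8.1, -8.5]
grip_width: 0.43
grip_force: 26.0
time_s: 9.07
eef_pos: [441.8, 225.7, 51.9]
ee_rot: [0.003, 0.667, 0.745, 0.002]
force: [11.0, -8.0, -7.4]
grip_width: 0.434
grip_force: 26.1
t 9.075 tcp [441.8 225.7  51.9] delta tool [ 0.7 -3.7  2.8] yawx 1.681 tilt 0.0072 q6 0.13 F [11.  -8.  -7.4] tau [-1.4 -2.1  0.1] w 0.434 gf 26.1
```

```bash
python3 -m jog '[{"tx":0,"ty":0,"tz":0,"ax":0,"ay":0,"az":0,"jaw":0},{"tx":0,"ty":0,"tz":0,"ax":0,"ay":0,"az":0,"jaw":-1},{"tx":0,"ty":0,"tz":0,"ax":0,"ay":0,"az":0,"jaw":-1},{"tx":0,"ty":0,"tz":-50,"ax":0,"ay":0,"az":0,"jaw":-1},{"tx":0,"ty":0,"tz":-50,"ax":0,"ay":0,"az":0,"jaw":-1}]'
python3 -m jog '[{"tx":0,"ty":0,"tz":0,"ax":0,"ay":0,"az":-0.175,"jaw":-1},{"tx":0,"ty":0,"tz":0,"ax":0,"ay":0,"az":-0.175,"jaw":-1},{"tx":0,"ty":0,"tz":0,"ax":0,"ay":0,"az":-0.175,"jaw":-1},{"tx":0,"ty":0,"tz":0,"ax":0,"ay":0,"az":-0.175,"jaw":-1},{"tx":0,"ty":0,"tz":0,"ax":0,"ay":0,"az":-0.175,"jaw":-1}]'
python3 -m jog '[{"tx":0,"ty":0,"tz":0,"ax":0,"ay":0,"az":-0.175,"jaw":-1},{"tx":0,"ty":0,"tz":0,"ax":0,"ay":0,"az":-0.175,"jaw":-1},{"tx":0,"ty":0,"tz":0,"ax":0,"ay":0,"az":-0.175,"jaw":-1},{"tx":0,"ty":0,"tz":0,"ax":0,"ay":0,"az":-0.175,"jaw":-1},{"tx":0,"ty":0,"tz":0,"ax":0,"ay":0,"az":-0.175,"jaw":-1}]'
python3 - <<'E'
from h import *
c=capture('scene');P=cloud(c)
for n,y in(('R',-35),):
    m=(abs(P[...,0]-432)<35)&(abs(P[...,1]-y)<35)&(P[...,2]>54)&(P[...,2]<95); q=P[m]; print('wheel',n,(q.min(0)+q.max(0))/2,np.median(q,0))
c=capture('top');P=cloud(c)
m=(abs(P[...,0]-432)<35)&(abs(P[...,1]+35)<35)&(P[...,2]>54)&(P[...,2]<95); q=P[m]; print('wheel',n,(q.min(0)+q.max(0))/2,np.median(q,0))
to(432,-32,150)
E
```

```text
time_s: 9.7
eef_pos: [438.4, 226.7, 151.9]
ee_rot: [-0.0, 0.667, 0.745, -0.0]
force: [0.0, 0.2, -0.2]
grip_width: 0.998
grip_force: 0.0
time_s: 10.32
eef_pos: [438.7, 226.8, 150.8]
ee_rot: [-0.0, 0.286, 0.958, -0.0]
force: [-0.7, -0.7, 0.2]
grip_width: 0.997
grip_force: 0.0
time_s: 10.95
eef_pos: [438.7, 226.8, 150.8]
ee_rot: [-0.0, -0.147, 0.989, 0.0]
force: [1.4, -0.1, -0.2]
grip_width: 1.0
grip_force: 0.0
wheel R [433.6 -33.2  66.1] [430.5 -38.   71.3]
wheel R [436.2 -30.8  70.1] [435.6 -30.5  72.3]
t 11.05 tcp [438.7 226.8 150.8] delta tool [  80.3 -246.1    0.7] yawx -2.852 tilt 0.0001 q6 -1.62 F [ 0.  -0.8  1. ] tau [ 0. -0. -0.] w 0.999 gf 0.0
```

```bash
python3 -m jog '[{"tx":15.7,"ty":-49.3,"tz":0,"ax":0,"ay":0,"az":0,"jaw":-1},{"tx":15.7,"ty":-49.3,"tz":0,"ax":0,"ay":0,"az":0,"jaw":-1},{"tx":15.7,"ty":-49.3,"tz":0,"ax":0,"ay":0,"az":0,"jaw":-1},{"tx":15.7,"ty":-49.3,"tz":0,"ax":0,"ay":0,"az":0,"jaw":-1},{"tx":15.7,"ty":-49.3,"tz":0,"ax":0,"ay":0,"az":0,"jaw":-1}]'
python3 -m jog '[{"tx":0,"ty":0,"tz":0,"ax":0,"ay":0,"az":-0.18,"jaw":-1},{"tx":0,"ty":0,"tz":0,"ax":0,"ay":0,"az":-0.17,"jaw":-1},{"tx":0,"ty":0,"tz":0,"ax":0,"ay":0,"az":0,"jaw":-1}]'
python3 - <<'E'
from h import *
to(434,-32,46)
c=capture('top'); im=c['color'][:,:,::-1]
p=proj(c,[437,226,74]);x,y=map(int,p);print(p)
a=cv2.resize(im[y-14:y+14,x-14:x+22],None,fx=11,fy=11,interpolation=cv2.INTER_CUBIC)
c=capture('scene'); im=c['color'][:,:,::-1]
p=proj(c,[437,226,74]);x,y=map(int,p);print(p)
b=cv2.resize(im[y-14:y+14,x-14:x+22],None,fx=11,fy=11,interpolation=cv2.INTER_CUBIC)
cv2.imwrite('pics/wl.png',np.hstack([a,b]))
E
```

```text
time_s: 11.68
eef_pos: [433.4, -33.5, 150.9]
ee_rot: [0.0, -0.142, 0.99, -0.0]
force: [1.0, -0.3, 0.0]
grip_width: 1.001
grip_force: 0.0
time_s: 12.05
eef_pos: [433.6, -32.0, 150.7]
ee_rot: [-0.0, -0.311, 0.95, 0.0]
force: [-0.8, 0.4, -0.1]
grip_width: 1.002
grip_force: 0.0
t 12.05 tcp [433.6 -32.  150.7] delta tool [ -0.3  -0.3 104.7] yawx -2.508 tilt 0.0 q6 -2.55 F [-0.8  0.4 -0.1] tau [ 0. -0.  0.] w 1.002 gf 0.0
[np.float64(283.4294621758581), np.float64(225.69295614296502)]
[np.float64(287.81067176288394), np.float64(203.73079071884007)]
```

View pics/wl.png

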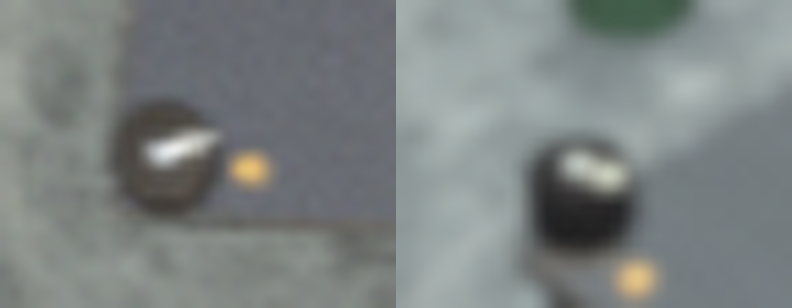

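The left line runs from (150,158) to (218,135), about 0.35 rad short of the dot direction, so that wheel is at about 2.85. The windup was therefore negligible. On the right I go to the stop and back 1.2, then redo the left the same way.

```bash
python3 -m jog '[{"tx":0,"ty":0,"tz":52,"ax":0,"ay":0,"az":0,"jaw":-1},{"tx":0,"ty":0,"tz":52,"ax":0,"ay":0,"az":0,"jaw":-1},{"tx":0,"ty":0,"tz":0,"ax":0,"ay":0,"az":0,"jaw":-1},{"tx":0,"ty":0,"tz":0,"ax":0,"ay":0,"az":0,"jaw":0.2},{"tx":0,"ty":0,"tz":0,"ax":0,"ay":0,"az":0,"jaw":0.5}]' 25
python3 -m jog '[{"tx":0,"ty":0,"tz":0,"ax":0,"ay":0,"az":0,"jaw":1},{"tx":0,"ty":0,"tz":0,"ax":0,"ay":0,"az":0,"jaw":1},{"tx":0,"ty":0,"tz":0,"ax":0,"ay":0,"az":0,"jaw":1}]'
python3 -m jog '[{"tx":0,"ty":0,"tz":-0.5,"ax":0,"ay":0,"az":0.18,"jaw":1},{"tx":0,"ty":0,"tz":-0.5,"ax":0,"ay":0,"az":0.18,"jaw":1},{"tx":0,"ty":0,"tz":-0.5,"ax":0,"ay":0,"az":0.18,"jaw":1},{"tx":0,"ty":0,"tz":-0.5,"ax":0,"ay":0,"az":0.18,"jaw":1},{"tx":0,"ty":0,"tz":-0.5,"ax":0,"ay":0,"az":0.18,"jaw":1}]'
python3 -c "
from h import *
to(434,-32,46)"
```

```text
time_s: 12.78
eef_pos: [434.8, -32.3, 48.5]
ee_rot: [0.001, -0.313, 0.95, -0.001]
force: [-0.2, -0.1, 0.4]
grip_width: 0.604
grip_force: 0.0
time_s: 13.15
eef_pos: [434.7, -32.8, 47.9]
ee_rot: [0.001, -0.314, 0.95, -0.001]
force: [0.2, -4.7, 3.3]
grip_width: 0.437
grip_force: 28.3
time_s: 13.78
eef_pos: [434.2, -31.7, 49.3]
ee_rot: [0.001, 0.134, 0.991, 0.0]
force: [5.2, 1.5, -14.2]
grip_width: 0.434
grip_force: 26.9
t 13.775 tcp [434.2 -31.7  49.3] delta tool [ 0.1 -0.3  3.3] yawx 2.873 tilt 0.0017 q6 -1.65 F [  5.2   1.5 -14.2] tau [ 0.6 -0.9  0.1] w 0.434 gf 26.9
```

```bash
python3 -m jog '[{"tx":0,"ty":0,"tz":0.2,"ax":0,"ay":0,"az":0.18,"jaw":1},{"tx":0,"ty":0,"tz":0,"ax":0,"ay":0,"az":0.18,"jaw":1},{"tx":0,"ty":0,"tz":0,"ax":0,"ay":0,"az":0.18,"jaw":1},{"tx":0,"ty":0,"tz":0,"ax":0,"ay":0,"az":0.18,"jaw":1},{"tx":0,"ty":0,"tz":0,"ax":0,"ay":0,"az":0.18,"jaw":1}]'
python3 -c "
from h import *
to(434,-32,46)"
python3 -m jog '[{"tx":0,"ty":0,"tz":-0.3,"ax":0,"ay":0,"az":0.18,"jaw":1},{"tx":0,"ty":0,"tz":-0.5,"ax":0,"ay":0,"az":0.18,"jaw":1},{"tx":0,"ty":0,"tz":-0.5,"ax":0,"ay":0,"az":0.18,"jaw":1}]'
python3 -c "
from h import *
to(434,-32,46)"
```

```text
time_s: 14.4
eef_pos: [434.6, -31.3, 49.3]
ee_rot: [0.001, 0.552, 0.834, 0.001]
force: [7.9, 6.4, -11.7]
grip_width: 0.432
grip_force: 27.1
t 14.4 tcp [434.6 -31.3  49.3] delta tool [-0.4 -0.9  3.3] yawx 1.973 tilt 0.0031 q6 -0.75 F [  7.9   6.4 -11.7] tau [ 1.2 -1.6  0.1] w 0.432 gf 27.1
time_s: 14.78
eef_pos: [433.6, -31.1, 49.9]
ee_rot: [-0.0, 0.754, 0.657, 0.001]
force: [4.1, 5.7, -16.7]
grip_width: 0.433
grip_force: 26.8
t 14.775 tcp [433.6 -31.1  49.9] delta tool [-0.8  0.5  3.9] yawx 1.433 tilt 0.0014 q6 -0.21 F [  4.1   5.7 -16.7] tau [ 0.8 -1.1  0.1] w 0.433 gf 26.8
```

```bash
python3 -m jog '[{"tx":0,"ty":0,"tz":1,"ax":0,"ay":0,"az":0.18,"jaw":1},{"tx":0,"ty":0,"tz":0.5,"ax":0,"ay":0,"az":0.18,"jaw":1},{"tx":0,"ty":0,"tz":0,"ax":0,"ay":0,"az":0.18,"jaw":1}]'
python3 -c "
from h import *
to(434,-32,46)"
python3 -m jog '[{"tx":0,"ty":0,"tz":-0.3,"ax":0,"ay":0,"az":0.18,"jaw":1},{"tx":0,"ty":0,"tz":-0.3,"ax":0,"ay":0,"az":0.18,"jaw":1},{"tx":0,"ty":0,"tz":-0.3,"ax":0,"ay":0,"az":0.18,"jaw":1}]'
python3 -c "
from h import *
to(434,-32,46)"
```

```text
time_s: 15.15
eef_pos: [434.3, -31.4, 50.3]
ee_rot: [0.0, 0.902, 0.432, 0.001]
force: [-1.4, 6.4, 15.0]
grip_width: 0.433
grip_force: 29.7
t 15.15 tcp [434.3 -31.4  50.3] delta tool [-0.7  0.1  4.3] yawx 0.894 tilt 0.0022 q6 0.33 F [-1.4  6.4 15. ] tau [1.1 0.3 0.2] w 0.433 gf 29.7
time_s: 15.52
eef_pos: [435.0, -31.7, 51.8]
ee_rot: [0.0, 0.984, 0.176, 0.002]
force: [-1.4, 7.2, 19.6]
grip_width: 0.43
grip_force: 30.0
t 15.525 tcp [435.  -31.7  51.8] delta tool [-1.1 -0.1  5.8] yawx 0.354 tilt 0.0039 q6 0.87 F [-1.4  7.2 19.6] tau [0.9 0.3 0.3] w 0.43 gf 30.0
```

```bash
python3 -m jog '[{"tx":0,"ty":0,"tz":-0.8,"ax":0,"ay":0,"az":0.1,"jaw":1}]'
python3 -c "
from h import *
to(434,-32,46)"
python3 -m jog '[{"tx":0,"ty":0,"tz":-0.8,"ax":0,"ay":0,"az":0.1,"jaw":1}]'
python3 -c "
from h import *
to(434,-32,46)"
python3 -m jog '[{"tx":0,"ty":0,"tz":-0.4,"ax":0,"ay":0,"az":0.1,"jaw":1}]'
python3 -c "
from h import *
to(434,-32,46)"
```

```text
time_s: 15.65
eef_pos: [434.9, -31.7, 52.3]
ee_rot: [0.0, 0.992, 0.127, 0.002]
force: [1.8, 4.8, 8.3]
grip_width: 0.434
grip_force: 29.2
t 15.65 tcp [434.9 -31.7  52.3] delta tool [-1.   0.1  6.3] yawx 0.256 tilt 0.0038 q6 0.97 F [1.8 4.8 8.3] tau [ 0.8 -0.2  0.2] w 0.434 gf 29.2
time_s: 15.78
eef_pos: [434.9, -31.7, 52.8]
ee_rot: [0.0, 0.997, 0.078, 0.002]
force: [3.4, 6.5, 2.7]
grip_width: 0.432
grip_force: 28.6
t 15.775 tcp [434.9 -31.7  52.8] delta tool [-0.9  0.2  6.8] yawx 0.156 tilt 0.0037 q6 1.07 F [3.4 6.5 2.7] tau [ 0.7 -0.5  0.2] w 0.432 gf 28.6
time_s: 15.9
eef_pos: [434.9, -31.8, 53.0]
ee_rot: [0.0, 1.0, 0.028, 0.002]
force: [3.0, 5.0, 3.5]
grip_width: 0.43
grip_force: 28.7
t 15.9 tcp [434.9 -31.8  53. ] delta tool [-1.   0.2  7. ] yawx 0.056 tilt 0.0039 q6 1.17 F [3.  5.  3.5] tau [ 0.6 -0.5  0.2] w 0.43 gf 28.7
```

```bash
python3 -m jog '[{"tx":0,"ty":0,"tz":-0.3,"ax":0,"ay":0,"az":0.1,"jaw":1}]'
python3 -c "
from h import *
to(434,-32,46)"
python3 -m jog '[{"tx":0,"ty":0,"tz":-0.3,"ax":0,"ay":0,"az":0.1,"jaw":1}]'
python3 -c "
from h import *
to(434,-32,46)"
python3 -m jog '[{"tx":0,"ty":0,"tz":-0.3,"ax":0,"ay":0,"az":0.1,"jaw":1}]'
python3 -c "
from h import *
to(434,-32,46)"
```

```text
time_s: 16.02
eef_pos: [435.0, -31.8, 53.3]
ee_rot: [0.0, 1.0, -0.022, 0.002]
force: [3.6, 4.9, 4.3]
grip_width: 0.431
grip_force: 28.7
t 16.025 tcp [435.  -31.8  53.3] delta tool [-1.   0.2  7.3] yawx -0.044 tilt 0.0039 q6 1.27 F [3.6 4.9 4.3] tau [ 0.5 -0.5  0.2] w 0.431 gf 28.7
time_s: 16.15
eef_pos: [434.5, -31.8, 53.5]
ee_rot: [0.0, 0.997, -0.071, 0.001]
force: [0.1, 3.0, 2.8]
grip_width: 0.435
grip_force: 28.7
t 16.15 tcp [434.5 -31.8  53.5] delta tool [-0.5  0.3  7.5] yawx -0.143 tilt 0.0027 q6 1.37 F [0.1 3.  2.8] tau [0.3 0.  0.6] w 0.435 gf 28.7
time_s: 16.27
eef_pos: [433.4, -31.5, 53.4]
ee_rot: [-0.0, 0.993, -0.121, -0.0]
force: [-1.8, 4.3, 2.6]
grip_width: 0.431
grip_force: 28.9
t 16.275 tcp [433.4 -31.5  53.4] delta tool [0.7 0.3 7.4] yawx -0.242 tilt 0.0005 q6 1.47 F [-1.8  4.3  2.6] tau [0.7 0.4 0.6] w 0.431 gf 28.9
```

Stop found on the right, with torque saturating at 0.6. I back off 1.3.

```bash
python3 -m jog '[{"tx":0,"ty":0,"tz":0,"ax":0,"ay":0,"az":-0.18,"jaw":1},{"tx":0,"ty":0,"tz":0.4,"ax":0,"ay":0,"az":-0.18,"jaw":1},{"tx":0,"ty":0,"tz":0.5,"ax":0,"ay":0,"az":-0.18,"jaw":1},{"tx":0,"ty":0,"tz":0.5,"ax":0,"ay":0,"az":-0.18,"jaw":1},{"tx":0,"ty":0,"tz":0.5,"ax":0,"ay":0,"az":-0.18,"jaw":1}]'
python3 -m jog '[{"tx":0,"ty":0,"tz":0.5,"ax":0,"ay":0,"az":-0.18,"jaw":1},{"tx":0,"ty":0,"tz":0.5,"ax":0,"ay":0,"az":-0.18,"jaw":1},{"tx":0,"ty":0,"tz":0,"ax":0,"ay":0,"az":-0.04,"jaw":1},{"tx":0,"ty":0,"tz":0,"ax":0,"ay":0,"az":0,"jaw":1}]'
python3 -c "
from h import *
to(434,-32,46)"
python3 -m jog '[{"tx":0,"ty":0,"tz":0,"ax":0,"ay":0,"az":0,"jaw":0},{"tx":0,"ty":0,"tz":0,"ax":0,"ay":0,"az":0,"jaw":-1},{"tx":0,"ty":0,"tz":0,"ax":0,"ay":0,"az":0,"jaw":-1},{"tx":0,"ty":0,"tz":-50,"ax":0,"ay":0,"az":0,"jaw":-1},{"tx":0,"ty":0,"tz":-50,"ax":0,"ay":0,"az":0,"jaw":-1}]'
python3 -c "
from h import *
to(438,226.5,152)"
```

```text
time_s: 16.9
eef_pos: [432.8, -32.3, 50.8]
ee_rot: [-0.0, 0.945, 0.327, -0.001]
force: [-3.6, -6.0, -3.8]
grip_width: 0.435
grip_force: 28.3
time_s: 17.4
eef_pos: [432.9, -32.6, 49.7]
ee_rot: [0.0, 0.863, 0.506, -0.001]
force: [-3.2, -7.9, -6.6]
grip_width: 0.435
grip_force: 28.0
t 17.4 tcp [432.9 -32.6  49.7] delta tool [1.1 0.7 3.7] yawx 1.061 tilt 0.0022 q6 0.17 F [-3.2 -7.9 -6.6] tau [-1.2  0.6  0.1] w 0.435 gf 28.0
time_s: 18.02
eef_pos: [433.4, -31.8, 151.0]
ee_rot: [-0.0, 0.863, 0.505, -0.0]
force: [-0.2, -0.7, 1.6]
grip_width: 0.998
grip_force: 0.0
t 18.025 tcp [433.4 -31.8 151. ] delta tool [ 227.5 -122.3   -0.9] yawx 1.06 tilt 0.0009 q6 0.17 F [-0.2 -0.7  1.6] tau [-0. -0.  0.] w 0.998 gf 0.0
```

```bash
python3 -m jog '[{"tx":45.5,"ty":-24.5,"tz":0,"ax":0,"ay":0,"az":0,"jaw":-1},{"tx":45.5,"ty":-24.5,"tz":0,"ax":0,"ay":0,"az":0,"jaw":-1},{"tx":45.5,"ty":-24.5,"tz":0,"ax":0,"ay":0,"az":0,"jaw":-1},{"tx":45.5,"ty":-24.5,"tz":0,"ax":0,"ay":0,"az":0,"jaw":-1},{"tx":45.5,"ty":-24.5,"tz":0,"ax":0,"ay":0,"az":0,"jaw":-1}]'
python3 -m jog '[{"tx":0,"ty":0,"tz":0,"ax":0,"ay":0,"az":-0.17,"jaw":-1},{"tx":0,"ty":0,"tz":0,"ax":0,"ay":0,"az":-0.17,"jaw":-1},{"tx":0,"ty":0,"tz":0,"ax":0,"ay":0,"az":-0.17,"jaw":-1},{"tx":0,"ty":0,"tz":0,"ax":0,"ay":0,"az":-0.17,"jaw":-1},{"tx":0,"ty":0,"tz":0,"ax":0,"ay":0,"az":-0.17,"jaw":-1}]'
python3 - <<'E'
from h import *
c=capture('top'); im=c['color'][:,:,::-1]
p=proj(c,[434,-33,74]);x,y=map(int,p);print(p)
a=cv2.resize(im[y-14:y+14,x-22:x+14],None,fx=11,fy=11,interpolation=cv2.INTER_CUBIC)
c=capture('scene'); im=c['color'][:,:,::-1]
p=proj(c,[434,-33,74]);x,y=map(int,p)
b=cv2.resize(im[y-14:y+14,x-18:x+18],None,fx=11,fy=11,interpolation=cv2.INTER_CUBIC)
cv2.imwrite('pics/wr.png',np.hstack([a,b]))
to(438,226.5,47)
E
```

```text
time_s: 18.65
eef_pos: [437.9, 228.3, 149.9]
ee_rot: [0.0, 0.863, 0.506, 0.0]
force: [1.1, -1.4, 1.0]
grip_width: 1.005
grip_force: 0.0
time_s: 19.27
eef_pos: [438.0, 226.5, 149.8]
ee_rot: [-0.0, 0.575, 0.818, 0.0]
force: [0.7, -0.1, 0.2]
grip_width: 1.002
grip_force: 0.0
[np.float64(349.66729686451833), np.float64(228.30316732357952)]
t 19.375 tcp [438.  226.5 149.8] delta tool [  0.   -0.  102.8] yawx 1.911 tilt 0.0001 q6 -0.1 F [-0.6  0.6  0.2] tau [-0. -0. -0.] w 0.999 gf 0.0
```

View pics/wr.png

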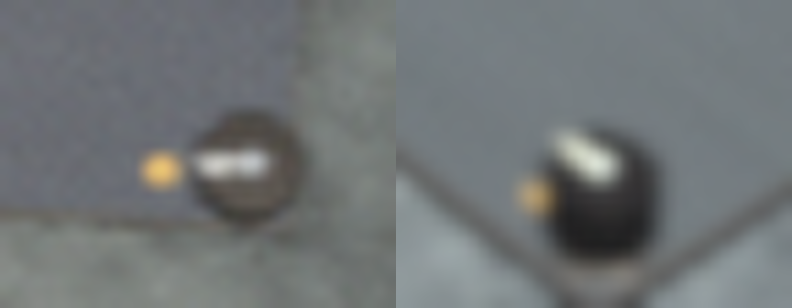

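The right line runs (265,160) → (198,165), nearly at the dot, so about 3.15. Now the left goes to its stop and back 1.3.

```bash
python3 -m jog '[{"tx":0,"ty":0,"tz":51,"ax":0,"ay":0,"az":0,"jaw":-1},{"tx":0,"ty":0,"tz":51,"ax":0,"ay":0,"az":0,"jaw":-1},{"tx":0,"ty":0,"tz":0,"ax":0,"ay":0,"az":0,"jaw":-1},{"tx":0,"ty":0,"tz":0,"ax":0,"ay":0,"az":0,"jaw":0.2},{"tx":0,"ty":0,"tz":0,"ax":0,"ay":0,"az":0,"jaw":0.5}]' 25
python3 -m jog '[{"tx":0,"ty":0,"tz":0,"ax":0,"ay":0,"az":0,"jaw":1},{"tx":0,"ty":0,"tz":0,"ax":0,"ay":0,"az":0,"jaw":1},{"tx":0,"ty":0,"tz":0,"ax":0,"ay":0,"az":0,"jaw":1}]'
python3 -m jog '[{"tx":0,"ty":0,"tz":-0.1,"ax":0,"ay":0,"az":0.18,"jaw":1},{"tx":0,"ty":0,"tz":-0.4,"ax":0,"ay":0,"az":0.18,"jaw":1},{"tx":0,"ty":0,"tz":-0.5,"ax":0,"ay":0,"az":0.18,"jaw":1},{"tx":0,"ty":0,"tz":-0.5,"ax":0,"ay":0,"az":0.18,"jaw":1},{"tx":0,"ty":0,"tz":-0.5,"ax":0,"ay":0,"az":0.18,"jaw":1}]'
python3 -c "
from h import *
to(438,226.5,47)"
```

```text
time_s: 20.0
eef_pos: [439.2, 226.7, 49.7]
ee_rot: [0.001, 0.578, 0.816, 0.001]
force: [0.5, -0.0, 1.3]
grip_width: 0.601
grip_force: 0.0
time_s: 20.38
eef_pos: [440.2, 227.2, 49.8]
ee_rot: [0.002, 0.578, 0.816, 0.003]
force: [3.8, 4.3, 4.7]
grip_width: 0.439
grip_force: 27.1
time_s: 21.0
eef_pos: [440.2, 226.9, 52.1]
ee_rot: [0.001, 0.877, 0.481, 0.003]
force: [2.7, 0.3, 10.7]
grip_width: 0.432
grip_force: 27.5
t 21.0 tcp [440.2 226.9  52.1] delta tool [-1.5 -1.7  5.1] yawx 1.004 tilt 0.0063 q6 0.81 F [ 2.7  0.3 10.7] tau [ 0.2 -0.2  0.2] w 0.432 gf 27.5
```

```bash
python3 -m jog '[{"tx":0,"ty":0,"tz":-0.5,"ax":0,"ay":0,"az":0.18,"jaw":1},{"tx":0,"ty":0,"tz":-0.5,"ax":0,"ay":0,"az":0.18,"jaw":1},{"tx":0,"ty":0,"tz":-0.4,"ax":0,"ay":0,"az":0.15,"jaw":1}]'
python3 -c "
from h import *
to(438,226.5,47)"
python3 -m jog '[{"tx":0,"ty":0,"tz":-0.3,"ax":0,"ay":0,"az":0.1,"jaw":1}]'
python3 -c "
from h import *
to(438,226.5,47)"
python3 -m jog '[{"tx":0,"ty":0,"tz":-0.3,"ax":0,"ay":0,"az":0.1,"jaw":1}]'
python3 -c "
from h import *
to(438,226.5,47)"
```

```text
time_s: 21.38
eef_pos: [440.2, 226.8, 53.6]
ee_rot: [0.0, 0.97, 0.245, 0.003]
force: [2.2, -0.5, 10.6]
grip_width: 0.436
grip_force: 27.6
t 21.375 tcp [440.2 226.8  53.6] delta tool [-2.2 -0.8  6.6] yawx 0.494 tilt 0.0063 q6 1.32 F [ 2.2 -0.5 10.6] tau [ 0.2 -0.2  0.2] w 0.436 gf 27.6
time_s: 21.5
eef_pos: [440.3, 226.8, 53.9]
ee_rot: [-0.0, 0.98, 0.197, 0.003]
force: [1.3, -0.2, 9.6]
grip_width: 0.438
grip_force: 27.6
t 21.5 tcp [440.3 226.8  53.9] delta tool [-2.2 -0.6  6.8] yawx 0.396 tilt 0.0064 q6 1.41 F [ 1.3 -0.2  9.6] tau [ 0.2 -0.2  0.2] w 0.438 gf 27.6
time_s: 21.62
eef_pos: [440.5, 226.7, 54.1]
ee_rot: [-0.0, 0.989, 0.148, 0.004]
force: [3.2, -0.5, 3.2]
grip_width: 0.436
grip_force: 27.2
t 21.625 tcp [440.5 226.7  54.1] delta tool [-2.5 -0.5  7.1] yawx 0.297 tilt 0.0072 q6 1.51 F [ 3.2 -0.5  3.2] tau [ 0.1 -0.4  0.5] w 0.436 gf 27.2
```

```bash
python3 -m jog '[{"tx":0,"ty":0,"tz":0,"ax":0,"ay":0,"az":0.1,"jaw":1},{"tx":0,"ty":0,"tz":0,"ax":0,"ay":0,"az":0.04,"jaw":1}]'
python3 -c "
from h import *
to(438,226.5,47)"
python3 -m jog '[{"tx":0,"ty":0,"tz":0,"ax":0,"ay":0,"az":-0.18,"jaw":1},{"tx":0,"ty":0,"tz":0.4,"ax":0,"ay":0,"az":-0.18,"jaw":1},{"tx":0,"ty":0,"tz":0.5,"ax":0,"ay":0,"az":-0.18,"jaw":1},{"tx":0,"ty":0,"tz":0.5,"ax":0,"ay":0,"az":-0.18,"jaw":1},{"tx":0,"ty":0,"tz":0.5,"ax":0,"ay":0,"az":-0.18,"jaw":1}]'
python3 -m jog '[{"tx":0,"ty":0,"tz":0.5,"ax":0,"ay":0,"az":-0.18,"jaw":1},{"tx":0,"ty":0,"tz":0.5,"ax":0,"ay":0,"az":-0.18,"jaw":1},{"tx":0,"ty":0,"tz":0,"ax":0,"ay":0,"az":-0.04,"jaw":1},{"tx":0,"ty":0,"tz":0,"ax":0,"ay":0,"az":0,"jaw":1}]'
python3 -c "
from h import *
to(438,226.5,47)"
python3 -m jog '[{"tx":0,"ty":0,"tz":0,"ax":0,"ay":0,"az":0,"jaw":0},{"tx":0,"ty":0,"tz":0,"ax":0,"ay":0,"az":0,"jaw":-1},{"tx":0,"ty":0,"tz":0,"ax":0,"ay":0,"az":0,"jaw":-1},{"tx":0,"ty":0,"tz":-50,"ax":0,"ay":0,"az":0,"jaw":-1},{"tx":0,"ty":0,"tz":-50,"ax":0,"ay":0,"az":0,"jaw":-1}]'
python3 -c "
from h import *
to(474,450,200)"
```

```text
time_s: 21.88
eef_pos: [439.2, 226.7, 53.7]
ee_rot: [-0.0, 0.997, 0.079, 0.002]
force: [2.8, 0.4, 7.8]
grip_width: 0.435
grip_force: 27.8
t 21.875 tcp [439.2 226.7  53.7] delta tool [-1.2 -0.   6.7] yawx 0.159 tilt 0.0036 q6 1.65 F [2.8 0.4 7.8] tau [-0.  -0.4  0.4] w 0.435 gf 27.8
time_s: 22.5
eef_pos: [439.7, 225.9, 51.2]
ee_rot: [0.001, 0.861, 0.508, 0.002]
force: [4.3, -6.2, 0.4]
grip_width: 0.435
grip_force: 27.1
time_s: 23.0
eef_pos: [440.2, 225.9, 50.2]
ee_rot: [0.002, 0.745, 0.667, 0.002]
force: [6.2, -4.2, -1.4]
grip_width: 0.435
grip_force: 26.9
t 23.0 tcp [440.2 225.9  50.2] delta tool [ 0.4 -2.3  3.1] yawx 1.46 tilt 0.0056 q6 0.35 F [ 6.2 -4.2 -1.4] tau [-0.8 -1.2  0.1] w 0.435 gf 26.9
time_s: 23.62
eef_pos: [437.7, 226.4, 150.0]
ee_rot: [-0.0, 0.745, 0.667, -0.001]
force: [1.1, 0.4, -0.7]
grip_width: 1.003
grip_force: 0.0
t 23.625 tcp [437.7 226.4 150. ] delta tool [226.3  11.3 -50.1] yawx 1.46 tilt 0.0012 q6 0.35 F [ 1.1  0.4 -0.7] tau [0.  0.1 0.1] w 1.003 gf 0.0
```

```bash
python3 -m jog '[{"tx":45,"ty":2,"tz":-20,"ax":0,"ay":0,"az":0,"jaw":-1},{"tx":45,"ty":2,"tz":-20,"ax":0,"ay":0,"az":0,"jaw":-1},{"tx":45,"ty":2,"tz":-20,"ax":0,"ay":0,"az":0,"jaw":-1},{"tx":0,"ty":0,"tz":0,"ax":0,"ay":0,"az":0,"jaw":-1}]'
python3 - <<'E'
from h import *
rows=[]
for cam in('top','scene'):
    c=capture(cam);P=cloud(c);im=c['color'][:,:,::-1]
    t=[]
    for w in([438,226,74],[434,-33,74]):
        x,y=np.round(proj(c,w)).astype(int); t.append(cv2.resize(im[y-14:y+14,x-18:x+18],None,fx=11,fy=11,interpolation=cv2.INTER_CUBIC))
    rows.append(np.hstack(t))
    q=P[(P[...,0]>450)&(P[...,0]<560)&(P[...,1]>-30)&(P[...,1]<220)&(P[...,2]>25)&(P[...,2]<50)]
    A=np.c_[q[:,:2]-[500,90],np.ones(len(q))];print(len(q),np.linalg.lstsq(A,q[:,2],rcond=None)[0].round(4).tolist())
    tb=P[(P[...,0]>380)&(P[...,0]<540)&(((P[...,1]>-200)&(P[...,1]<-80))|((P[...,1]>270)&(P[...,1]<330)))&(abs(P[...,2])<20)]
    A=np.c_[tb[:,:2]-[500,90],np.ones(len(tb))];print('table',np.linalg.lstsq(A,tb[:,2],rcond=None)[0].round(4).tolist())
cv2.imwrite('pics/w2.png',np.vstack(rows))
E
```

```text
time_s: 24.12
eef_pos: [459.0, 362.3, 209.8]
ee_rot: [0.0, 0.744, 0.668, 0.001]
force: [-0.0, -1.4, -0.2]
grip_width: 0.999
grip_force: 0.0
1659 [0.006, 0.0015, 37.7179]
table [-0.002, 0.0005, -0.1803]
1178 [0.0003, -0.0021, 37.7803]
table [0.0019, -0.0005, 0.046]
```

View pics/w2.png

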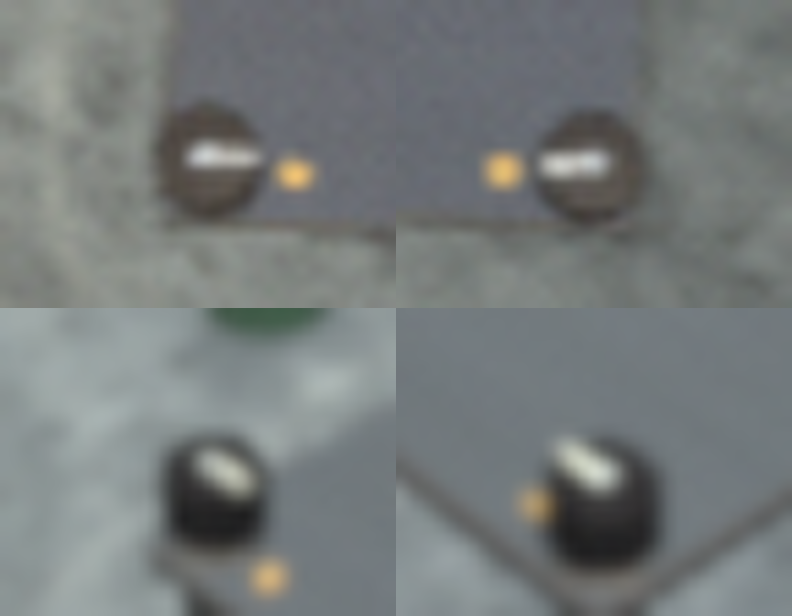

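Both lines point at their dots: left (190,154) → (260,157), right (605,160) → (545,165). I fit the white lines numerically to get the difference between the wheels.

```bash
cat >> h.py <<'E'
def wheels(n=3,L=(438,226,74),Rr=(434,-33,74)):
    for cam in('top','scene'):
        cs=[capture(cam) for _ in range(n)]; c=cs[0]; G=np.mean([x['color'].astype(float) for x in cs],0).min(-1)
        dirs=[]; cen=[]
        for w in(L,Rr):
            x,y=np.round(proj(c,w)).astype(int); k=16; s=8
            g=cv2.resize(G[y-k:y+k+1,x-k:x+k+1],None,fx=s,fy=s,interpolation=cv2.INTER_CUBIC)
            vv,uu=np.mgrid[0:g.shape[0],0:g.shape[1]]; U=x-k+(uu+.5)/s-.5; V=y-k+(vv+.5)/s-.5
            X=np.array([atz(c,(a,b),74)[:2] for a,b in zip(U[::3,::3].ravel(),V[::3,::3].ravel())]); gg=g[::3,::3].ravel()
            r=np.hypot(*(X-np.array(w[:2])).T); wt=np.clip(gg-100,0,None)*(r<23)
            m=(X*wt[:,None]).sum(0)/wt.sum(); e,v=np.linalg.eigh(((X-m)*wt[:,None]).T@(X-m)); d=v[:,1]
            d=d*np.sign(d@(m-np.array(w[:2]))); dirs.append(d); cen.append(m)
            print(cam,'mean',m,'ang deg',round(np.degrees(np.arctan2(d[1],d[0])),1),'eig',e/wt.sum())
        b=cen[0]-cen[1]; print('  baseline dir',np.degrees(np.arctan2(b[1],b[0])))
E
python3 -c "
from h import *
wheels()"
```

```text
top mean [440.4 223.4] ang deg -81.8 eig [11.7 98.7]
top mean [434.  -26.5] ang deg 104.3 eig [11.7 72.9]
  baseline dir 88.53262143114647
scene mean [440.8 227.1] ang deg -65.2 eig [ 98.3 165.1]
scene mean [434.3 -26.1] ang deg 99.0 eig [38.1 60.7]
  baseline dir 88.52673013789517
```

```bash
python3 -c "
from h import *
to(437,226,110)"
```

```text
t 24.525 tcp [459.  359.3 208.7] delta tool [-134.9   -7.    98.7] yawx 1.459 tilt 0.0004 q6 0.58 F [-0.1  0.   0.3] tau [ 0.  0. -0.] w 0.999 gf 0.0
```

```bash
python3 -m jog '[{"tx":-45,"ty":-2.3,"tz":33,"ax":0,"ay":0,"az":0,"jaw":1},{"tx":-45,"ty":-2.3,"tz":33,"ax":0,"ay":0,"az":0,"jaw":1},{"tx":-45,"ty":-2.3,"tz":33,"ax":0,"ay":0,"az":0,"jaw":1},{"tx":0,"ty":0,"tz":0,"ax":0,"ay":0,"az":0,"jaw":1},{"tx":0,"ty":0,"tz":30,"ax":0,"ay":0,"az":0,"jaw":1}]'
python3 -m jog '[{"tx":0,"ty":0,"tz":0,"ax":0,"ay":0,"az":0,"jaw":1},{"tx":0,"ty":0,"tz":0,"ax":0,"ay":0,"az":0,"jaw":1},{"tx":0,"ty":0,"tz":3,"ax":0,"ay":0,"az":0,"jaw":1},{"tx":0,"ty":0,"tz":0,"ax":0,"ay":0,"az":0,"jaw":1}]'
cat > p.py <<'E'
from h import *
s=sense(); print('z %.3f'%s['eef_pos'][2],'F',np.array(s['force']).round(2),'xy',s['eef_pos'][:2])
E
python3 p.py
python3 -m jog '[{"tx":0,"ty":0,"tz":1,"ax":0,"ay":0,"az":0,"jaw":1},{"tx":0,"ty":0,"tz":0,"ax":0,"ay":0,"az":0,"jaw":1}]' >/dev/null; python3 p.py
python3 -m jog '[{"tx":0,"ty":0,"tz":1,"ax":0,"ay":0,"az":0,"jaw":1},{"tx":0,"ty":0,"tz":0,"ax":0,"ay":0,"az":0,"jaw":1}]' >/dev/null; python3 p.py
```

```text
time_s: 25.15
eef_pos: [439.1, 226.8, 81.5]
ee_rot: [0.001, 0.746, 0.666, 0.003]
force: [-0.0, -0.2, -0.2]
grip_width: -0.001
grip_force: 0.0
time_s: 25.65
eef_pos: [437.3, 226.6, 77.2]
ee_rot: [0.0, 0.745, 0.667, 0.0]
force: [0.3, 0.7, -0.1]
grip_width: 0.002
grip_force: 0.0
z 77.156 F [ 0.3  0.7 -0.1] xy [437.3 226.6]
z 75.820 F [-0.5  0.   0.9] xy [437.2 226.5]
z 74.711 F [-0.1 -1.1  0.1] xy [437.1 226.5]
```

```bash

python3 -m jog '[{"tx":0,"ty":0,"tz":0.5,"ax":0,"ay":0,"az":0,"jaw":1},{"tx":0,"ty":0,"tz":0,"ax":0,"ay":0,"az":0,"jaw":1}]' >/dev/null; python3 p.py
python3 -m jog '[{"tx":0,"ty":0,"tz":0.5,"ax":0,"ay":0,"az":0,"jaw":1},{"tx":0,"ty":0,"tz":0,"ax":0,"ay":0,"az":0,"jaw":1}]' >/dev/null; python3 p.py
python3 -m jog '[{"tx":0,"ty":0,"tz":0.5,"ax":0,"ay":0,"az":0,"jaw":1},{"tx":0,"ty":0,"tz":0,"ax":0,"ay":0,"az":0,"jaw":1}]' >/dev/null; python3 p.py
python3 -m jog '[{"tx":0,"ty":0,"tz":0.5,"ax":0,"ay":0,"az":0,"jaw":1},{"tx":0,"ty":0,"tz":0,"ax":0,"ay":0,"az":0,"jaw":1}]' >/dev/null; python3 p.py
python3 -m jog '[{"tx":0,"ty":0,"tz":0.5,"ax":0,"ay":0,"az":0,"jaw":1},{"tx":0,"ty":0,"tz":0,"ax":0,"ay":0,"az":0,"jaw":1}]' >/dev/null; python3 p.py
```

```text
z 74.283 F [ 0.3  0.6 -0.5] xy [437.2 226.5]
z 73.735 F [0.3 0.2 0.1] xy [437.2 226.5]
z 73.625 F [-2.4 -1.   5.5] xy [437.2 226.5]
z 73.531 F [-3.7 -0.9 10.2] xy [437.3 226.5]
z 73.466 F [-4.8 -1.4 15.3] xy [437.3 226.5]
```

```bash
python3 -m jog '[{"tx":0,"ty":0,"tz":-12,"ax":0,"ay":0,"az":0,"jaw":1},{"tx":0,"ty":0,"tz":0,"ax":0,"ay":0,"az":0,"jaw":1}]'>/dev/null
python3 -c "
from h import *
to(434,-33,76)"
```

```text
t 27.65 tcp [437.7 226.6  85.1] delta tool [-258.5   25.     8.9] yawx 1.46 tilt 0.0019 q6 0.35 F [-1.1  0.9 -0.1] tau [ 0.1  0.  -0. ] w -0.002 gf 0.0
```

```bash
python3 -m jog '[{"tx":-51.7,"ty":5,"tz":0,"ax":0,"ay":0,"az":0,"jaw":1},{"tx":-51.7,"ty":5,"tz":0,"ax":0,"ay":0,"az":0,"jaw":1},{"tx":-51.7,"ty":5,"tz":0,"ax":0,"ay":0,"az":0,"jaw":1},{"tx":-51.7,"ty":5,"tz":0,"ax":0,"ay":0,"az":0,"jaw":1},{"tx":-51.7,"ty":5,"tz":0,"ax":0,"ay":0,"az":0,"jaw":1}]' > /dev/null
python3 -m jog '[{"tx":0,"ty":0,"tz":9,"ax":0,"ay":0,"az":0,"jaw":1},{"tx":0,"ty":0,"tz":0,"ax":0,"ay":0,"az":0,"jaw":1},{"tx":0,"ty":0,"tz":0,"ax":0,"ay":0,"az":0,"jaw":1},{"tx":0,"ty":0,"tz":1,"ax":0,"ay":0,"az":0,"jaw":1},{"tx":0,"ty":0,"tz":0,"ax":0,"ay":0,"az":0,"jaw":1}]' >/dev/null; python3 p.py
python3 -m jog '[{"tx":0,"ty":0,"tz":0.5,"ax":0,"ay":0,"az":0,"jaw":1},{"tx":0,"ty":0,"tz":0,"ax":0,"ay":0,"az":0,"jaw":1}]' >/dev/null; python3 p.py
python3 -m jog '[{"tx":0,"ty":0,"tz":0.5,"ax":0,"ay":0,"az":0,"jaw":1},{"tx":0,"ty":0,"tz":0,"ax":0,"ay":0,"az":0,"jaw":1}]' >/dev/null; python3 p.py
python3 -m jog '[{"tx":0,"ty":0,"tz":0.5,"ax":0,"ay":0,"az":0,"jaw":1},{"tx":0,"ty":0,"tz":0,"ax":0,"ay":0,"az":0,"jaw":1}]' >/dev/null; python3 p.py
python3 -m jog '[{"tx":0,"ty":0,"tz":0.5,"ax":0,"ay":0,"az":0,"jaw":1},{"tx":0,"ty":0,"tz":0,"ax":0,"ay":0,"az":0,"jaw":1}]' >/dev/null; python3 p.py
python3 -m jog '[{"tx":0,"ty":0,"tz":0.5,"ax":0,"ay":0,"az":0,"jaw":1},{"tx":0,"ty":0,"tz":0,"ax":0,"ay":0,"az":0,"jaw":1}]' >/dev/null; python3 p.py
python3 -m jog '[{"tx":0,"ty":0,"tz":0.5,"ax":0,"ay":0,"az":0,"jaw":1},{"tx":0,"ty":0,"tz":0,"ax":0,"ay":0,"az":0,"jaw":1}]' >/dev/null; python3 p.py
```

```text
z 74.321 F [-0.8  0.1 -0.7] xy [433.4 -32.7]
z 73.779 F [-0.4  0.5 -0. ] xy [433.4 -33.1]
z 73.616 F [-1.2  0.5  4.8] xy [433.5 -33.2]
z 73.518 F [-3.5  1.6 10.6] xy [433.5 -33.2]
z 73.417 F [-4.9  1.3 16.6] xy [433.6 -33.3]
z 73.307 F [-7.4  1.6 23.4] xy [433.6 -33.3]
z 73.198 F [-9.3  2.9 27.6] xy [433.7 -33.3]
```

```bash
cat > p.py <<'E'
from h import *
a=[]
s=sense(); print('z %.3f'%s['eef_pos'][2],'Fz %.2f'%s['force'][2])
E
python3 -m jog '[{"tx":0,"ty":0,"tz":-2.8,"ax":0,"ay":0,"az":0,"jaw":1},{"tx":0,"ty":0,"tz":0,"ax":0,"ay":0,"az":0,"jaw":1},{"tx":0,"ty":0,"tz":0,"ax":0,"ay":0,"az":0,"jaw":1}]' >/dev/null; python3 p.py
python3 -m jog '[{"tx":0,"ty":0,"tz":0.1,"ax":0,"ay":0,"az":0,"jaw":1},{"tx":0,"ty":0,"tz":0,"ax":0,"ay":0,"az":0,"jaw":1},{"tx":0,"ty":0,"tz":0,"ax":0,"ay":0,"az":0,"jaw":1}]' >/dev/null; python3 p.py
python3 -m jog '[{"tx":0,"ty":0,"tz":0.1,"ax":0,"ay":0,"az":0,"jaw":1},{"tx":0,"ty":0,"tz":0,"ax":0,"ay":0,"az":0,"jaw":1},{"tx":0,"ty":0,"tz":0,"ax":0,"ay":0,"az":0,"jaw":1}]' >/dev/null; python3 p.py
python3 -m jog '[{"tx":0,"ty":0,"tz":0.1,"ax":0,"ay":0,"az":0,"jaw":1},{"tx":0,"ty":0,"tz":0,"ax":0,"ay":0,"az":0,"jaw":1},{"tx":0,"ty":0,"tz":0,"ax":0,"ay":0,"az":0,"jaw":1}]' >/dev/null; python3 p.py
python3 -m jog '[{"tx":0,"ty":0,"tz":0.1,"ax":0,"ay":0,"az":0,"jaw":1},{"tx":0,"ty":0,"tz":0,"ax":0,"ay":0,"az":0,"jaw":1},{"tx":0,"ty":0,"tz":0,"ax":0,"ay":0,"az":0,"jaw":1}]' >/dev/null; python3 p.py
python3 -m jog '[{"tx":0,"ty":0,"tz":0.2,"ax":0,"ay":0,"az":0,"jaw":1},{"tx":0,"ty":0,"tz":0,"ax":0,"ay":0,"az":0,"jaw":1},{"tx":0,"ty":0,"tz":0,"ax":0,"ay":0,"az":0,"jaw":1}]' >/dev/null; python3 p.py
python3 -m jog '[{"tx":0,"ty":0,"tz":0.4,"ax":0,"ay":0,"az":0,"jaw":1},{"tx":0,"ty":0,"tz":0,"ax":0,"ay":0,"az":0,"jaw":1},{"tx":0,"ty":0,"tz":0,"ax":0,"ay":0,"az":0,"jaw":1}]' >/dev/null; python3 p.py
```

```text
z 73.849 Fz -0.17
z 73.930 Fz 0.35
z 73.900 Fz -0.32
z 73.806 Fz 0.38
z 73.698 Fz 0.56
z 73.636 Fz 3.84
z 73.557 Fz 9.40
```

The rack is firm: both wheel tops sit at 73.7 mm, with the same stiffness and no float. Now the pails and hooks.

```bash
python3 -m jog '[{"tx":-30,"ty":-30,"tz":-60,"ax":0,"ay":0,"az":0,"jaw":-1},{"tx":-30,"ty":-30,"tz":-60,"ax":0,"ay":0,"az":0,"jaw":-1},{"tx":-30,"ty":-30,"tz":-30,"ax":0,"ay":0,"az":0,"jaw":-1},{"tx":0,"ty":0,"tz":0,"ax":0,"ay":0,"az":0,"jaw":-1}]'
cat >> h.py <<'E'
def blocks(guess):
    for cam in('top','scene'):
        c=capture(cam);P=cloud(c)
        for n,(x,y) in guess.items():
            q=P[(abs(P[...,0]-x)<50)&(abs(P[...,1]-y)<50)&(P[...,2]>105)&(P[...,2]<160)]
            if len(q)<8: print(cam,n,'few'); continue
            (cx,cy),(w,h),a=cv2.minAreaRect(q[:,:2].astype(np.float32)); 
            ang=a if w>h else a+90
            print(cam,n,len(q),'rect',np.array([cx,cy]),np.array([w,h]),'long deg',round(ang%180,1),'mean',q.mean(0),'zmax',q[:,2].max())
E
python3 - <<'E'
from h import *
blocks(dict(blue=(474,450),green=(576,356),red=(458,-253)))
ax=np.array([.9997,-.0257]);ay=np.array([.0257,.9997]);o=np.array([525.5,94.7])
for cam in('top','scene'):
    c=capture(cam)
    for d in place_of('hook_0',cam)[:6]: 
        p=atz(c,d['centre'],196)[:2]-o; print(cam,round(d['conf'],2),'rack xy',p@ax,p@ay)
    P=cloud(c); C=c['color'].astype(int)
    Q=P[...,:2]-o; X=Q@ax; Y=Q@ay
    m=(P[...,2]>175)&(P[...,2]<220)&(X>5)&(X<68)&(abs(Y)<125)
    print(' hook pts',m.sum(), 'Y hist',np.histogram(Y[m],bins=np.arange(-126,127,12))[0],'X min', np.sort(X[m])[:5],'z med',np.median(P[m][:,2]))
    m=(P[...,2]>175)&(P[...,2]<220)&(X>68)&(X<110)&(abs(Y)<115); print(' rail X',np.median(X[m]),X[m].min(),X[m].max(),'z',np.median(P[m][:,2]))
E
```

```text
time_s: 33.52
eef_pos: [343.5, -106.2, 206.8]
ee_rot: [0.002, 0.746, 0.666, 0.0]
force: [0.4, 0.4, -0.9]
grip_width: 0.849
grip_force: 0.0
top blue 52 rect [474.7 450.1] [47.5 13.6] long deg 55.4 mean [473.4 448.1 136.7] zmax 143.81626160149312
top green 65 rect [575.7 356.7] [14.7 46.3] long deg 103.5 mean [574.7 355.6 133.7] zmax 145.03464778160037
top red 64 rect [ 460. -253.] [47.4 14.3] long deg 68.6 mean [ 458.3 -252.7  133.7] zmax 145.16413811147277
scene blue 14 rect [463.1 434.1] [15.5 12.4] long deg 53.8 mean [462.9 433.6 118.4] zmax 126.95637708625532
scene green few
scene red 108 rect [ 458.8 -255.6] [50.5 15. ] long deg 67.6 mean [ 455.1 -258.2  129.5] zmax 146.21049523897932
top 0.78 rack xy 48.82426208375145 48.384868372264506
top 0.7 rack xy 50.97605879971432 -33.99928831555765
top 0.68 rack xy 41.2408506603462 91.40779633698956
top 0.65 rack xy 45.749274734905455 -111.87998596194195
 hook pts 248 Y hist [ 0 34 28  0  0  0  0 42 19  0  0  0  6 46 11  0  0  0 15 43  4] X min [14.2 14.8 14.8 15.  15.2] z med 199.25793265066784
 rail X 79.3594093352654 68.1077379248441 89.23376412075368 z 200.38610419854945
scene 0.91 rack xy 61.87634183053376 -26.270889994242893
scene 0.89 rack xy 52.56500022840968 -108.03460855320021
 hook pts 63 Y hist [ 5 44 14  0  0  0  0  0  0  0  0  0  0  0  0  0  0  0  0  0  0] X min [12.3 12.5 12.8 13.6 13.7] z med 199.24560334303362
 rail X 76.15900053984386 68.51860902317236 89.37522814518694 z 199.68506832359253
```

```bash
python3 -m jog '[{"tx":0,"ty":0,"tz":0,"ax":0,"ay":0,"az":0.136,"jaw":-0.4},{"tx":0,"ty":0,"tz":0,"ax":0,"ay":0,"az":0.136,"jaw":-0.4},{"tx":0,"ty":0,"tz":0,"ax":0,"ay":0,"az":0,"jaw":-0.4},{"tx":0,"ty":0,"tz":0,"ax":0,"ay":0,"az":0,"jaw":-0.4}]' 40
python3 -c "
from h import *
to(459.5,-254,180)"
```

```text
time_s: 34.33
eef_pos: [344.0, -104.5, 204.9]
ee_rot: [-0.0, 0.828, 0.561, -0.0]
force: [-0.3, 0.9, -0.0]
grip_width: 0.702
grip_force: 0.0
t 34.325 tcp [ 344.  -104.5  204.9] delta tool [-96.  162.7  24.7] yawx 1.191 tilt 0.0007 q6 -0.24 F [-0.3  0.9 -0. ] tau [-0. -0.  0.] w 0.702 gf 0.0
```

```bash
python3 -m jog '[{"tx":-24,"ty":40.7,"tz":6,"ax":0,"ay":0,"az":0,"jaw":-0.4},{"tx":-24,"ty":40.7,"tz":6,"ax":0,"ay":0,"az":0,"jaw":-0.4},{"tx":-24,"ty":40.7,"tz":6,"ax":0,"ay":0,"az":0,"jaw":-0.4},{"tx":-24,"ty":40.7,"tz":6,"ax":0,"ay":0,"az":0,"jaw":-0.4},{"tx":0,"ty":0,"tz":0,"ax":0,"ay":0,"az":0,"jaw":-0.4}]'
python3 -c "
from h import *
to(459.5,-254,114)"
python3 -m jog '[{"tx":0,"ty":0,"tz":33,"ax":0,"ay":0,"az":0,"jaw":-0.4},{"tx":0,"ty":0,"tz":33,"ax":0,"ay":0,"az":0,"jaw":-0.4},{"tx":0,"ty":0,"tz":0,"ax":0,"ay":0,"az":0,"jaw":0.5},{"tx":0,"ty":0,"tz":0,"ax":0,"ay":0,"az":0,"jaw":1},{"tx":0,"ty":0,"tz":0,"ax":0,"ay":0,"az":0,"jaw":1}]' 40
python3 -m jog '[{"tx":0,"ty":0,"tz":0,"ax":0,"ay":0,"az":0,"jaw":1},{"tx":0,"ty":0,"tz":0,"ax":0,"ay":0,"az":0,"jaw":1}]'
```

```text
time_s: 34.95
eef_pos: [459.7, -256.2, 179.6]
ee_rot: [-0.001, 0.829, 0.56, -0.0]
force: [-0.7, 0.3, 0.0]
grip_width: 0.704
grip_force: 0.0
t 34.95 tcp [ 459.7 -256.2  179.6] delta tool [ 1.9 -0.9 65.6] yawx 1.188 tilt 0.0018 q6 -0.35 F [-0.7  0.3  0. ] tau [-0.  0.  0.] w 0.704 gf 0.0
time_s: 35.58
eef_pos: [459.6, -255.0, 116.8]
ee_rot: [0.001, 0.829, 0.56, 0.0]
force: [0.6, 0.4, 5.8]
grip_width: 0.157
grip_force: 40.8
time_s: 35.83
eef_pos: [459.7, -255.1, 116.8]
ee_rot: [0.001, 0.829, 0.56, 0.0]
force: [-0.4, -0.1, 7.9]
grip_width: 0.154
grip_force: 41.0
```

```bash
python3 -m jog '[{"tx":0,"ty":0,"tz":-45,"ax":0,"ay":0,"az":0,"jaw":1},{"tx":0,"ty":0,"tz":-45,"ax":0,"ay":0,"az":0,"jaw":1},{"tx":0,"ty":0,"tz":-37,"ax":0,"ay":0,"az":-0.178,"jaw":1},{"tx":0,"ty":0,"tz":0,"ax":0,"ay":0,"az":-0.178,"jaw":1},{"tx":0,"ty":0,"tz":0,"ax":0,"ay":0,"az":0,"jaw":1}]'
python3 -c "
from h import *
to(500,-7,240)"
```

```text
time_s: 36.45
eef_pos: [458.9, -254.5, 242.6]
ee_rot: [0.0, 0.717, 0.697, 0.0]
force: [0.1, -0.2, -2.0]
grip_width: 0.156
grip_force: 39.9
t 36.45 tcp [ 458.9 -254.5  242.6] delta tool [248.6  34.    2.5] yawx 1.542 tilt 0.0005 q6 -0.7 F [ 0.1 -0.2 -2. ] tau [-0.1 -0.   0. ] w 0.156 gf 39.9
```

```bash
python3 -m jog '[{"tx":49.7,"ty":6.8,"tz":1.9,"ax":0,"ay":0,"az":0,"jaw":1},{"tx":49.7,"ty":6.8,"tz":1.9,"ax":0,"ay":0,"az":0,"jaw":1},{"tx":49.7,"ty":6.8,"tz":1.9,"ax":0,"ay":0,"az":0,"jaw":1},{"tx":49.7,"ty":6.8,"tz":1.9,"ax":0,"ay":0,"az":0,"jaw":1},{"tx":49.7,"ty":6.8,"tz":1.9,"ax":0,"ay":0,"az":0,"jaw":1}]'
python3 -m jog '[{"tx":0,"ty":0,"tz":0,"ax":0,"ay":0,"az":0,"jaw":1},{"tx":0,"ty":0,"tz":0,"ax":0,"ay":0,"az":0,"jaw":1}]'
python3 - <<'E'
from h import *
to(573,-9,233)
c=capture('scene'); save(c,'r1.png',(310,140,420,240),6)
E
```

```text
time_s: 37.08
eef_pos: [499.5, -5.5, 232.4]
ee_rot: [-0.0, 0.718, 0.696, -0.0]
force: [0.3, -1.0, -0.4]
grip_width: 0.152
grip_force: 39.8
time_s: 37.33
eef_pos: [499.5, -7.4, 232.4]
ee_rot: [-0.0, 0.717, 0.697, -0.0]
force: [0.3, -0.4, -1.2]
grip_width: 0.154
grip_force: 39.8
t 37.325 tcp [499.5  -7.4 232.4] delta tool [ 0.5 73.5 -0.6] yawx 1.542 tilt 0.0007 q6 -0.22 F [ 0.3 -0.4 -1.2] tau [-0.   0.   0.1] w 0.154 gf 39.8
```

View pics/r1.png

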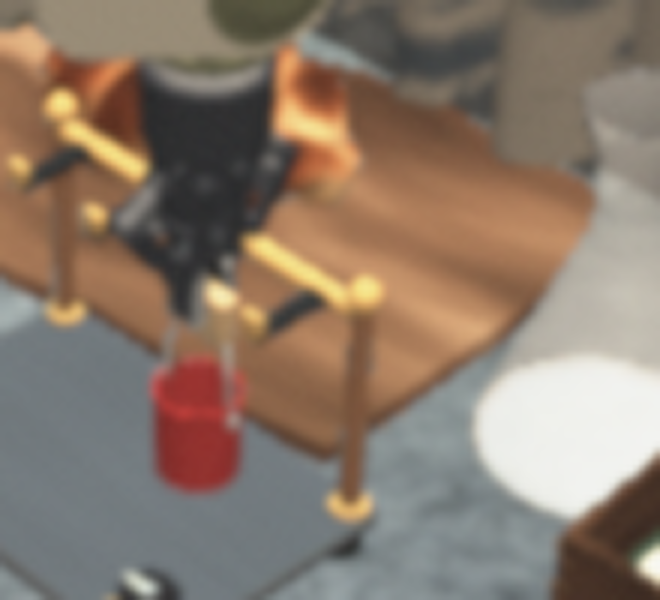

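The red pail hangs from the gripper at (200,420), bail in front of hook 3's tip (255,320). I move in along the hook, watching the force.

```bash
python3 -m jog '[{"tx":0,"ty":18,"tz":0,"ax":0,"ay":0,"az":0,"jaw":1},{"tx":0,"ty":18,"tz":0,"ax":0,"ay":0,"az":0,"jaw":1},{"tx":0,"ty":0,"tz":0,"ax":0,"ay":0,"az":0,"jaw":1}]'
python3 -m jog '[{"tx":0,"ty":18,"tz":0,"ax":0,"ay":0,"az":0,"jaw":1},{"tx":0,"ty":18,"tz":0,"ax":0,"ay":0,"az":0,"jaw":1},{"tx":0,"ty":0,"tz":0,"ax":0,"ay":0,"az":0,"jaw":1},{"tx":0,"ty":0,"tz":0,"ax":0,"ay":0,"az":0,"jaw":1}]'
python3 -m jog '[{"tx":0,"ty":0,"tz":10,"ax":0,"ay":0,"az":0,"jaw":1},{"tx":0,"ty":0,"tz":8,"ax":0,"ay":0,"az":0,"jaw":1},{"tx":0,"ty":0,"tz":0,"ax":0,"ay":0,"az":0,"jaw":1}]'
python3 - <<'E'
from h import *
to(573,-9,210)
c=capture('scene'); save(c,'r2.png',(310,140,420,240),6)
E
```

```text
time_s: 37.75
eef_pos: [536.0, -9.3, 232.2]
ee_rot: [-0.0, 0.718, 0.697, -0.0]
force: [-0.3, 0.4, -0.2]
grip_width: 0.154
grip_force: 39.8
time_s: 38.25
eef_pos: [570.9, -9.4, 232.6]
ee_rot: [-0.0, 0.717, 0.697, -0.0]
force: [0.9, 0.6, -1.4]
grip_width: 0.151
grip_force: 39.8
time_s: 38.62
eef_pos: [571.2, -9.0, 213.8]
ee_rot: [-0.001, 0.717, 0.697, -0.0]
force: [-0.6, -0.2, -0.4]
grip_width: 0.154
grip_force: 39.8
t 38.625 tcp [571.2  -9.  213.8] delta tool [0.  1.8 3.8] yawx 1.544 tilt 0.0018 q6 -0.19 F [-0.6 -0.2 -0.4] tau [0. 0. 0.] w 0.154 gf 39.8
```

View pics/r2.png

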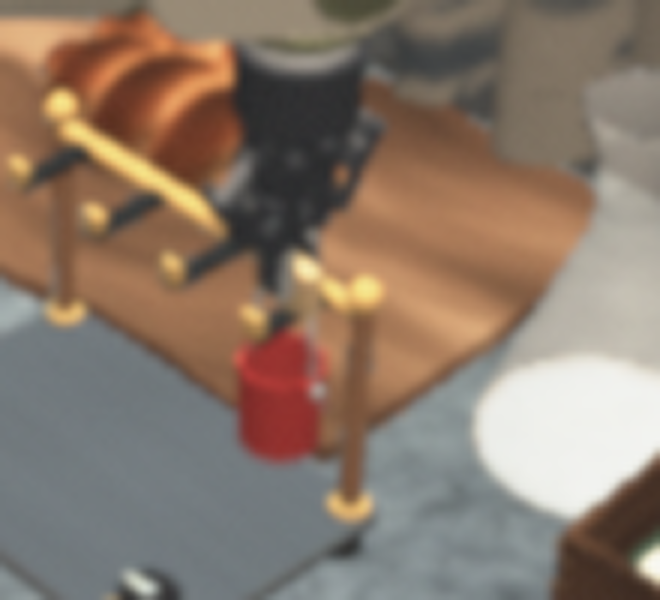

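The hook tip at (253,320) is in front of the pail and the shank is through the bail. I lower it to contact.

```bash
python3 -m jog '[{"tx":0,"ty":0,"tz":1.5,"ax":0,"ay":0,"az":0,"jaw":1},{"tx":0,"ty":0,"tz":1.5,"ax":0,"ay":0,"az":0,"jaw":1},{"tx":0,"ty":0,"tz":0,"ax":0,"ay":0,"az":0,"jaw":1}]' | sed -n '2p;4p'
python3 -m jog '[{"tx":0,"ty":0,"tz":1,"ax":0,"ay":0,"az":0,"jaw":1},{"tx":0,"ty":0,"tz":0,"ax":0,"ay":0,"az":0,"jaw":1}]' | sed -n '2p;4p'
python3 -m jog '[{"tx":0,"ty":0,"tz":1,"ax":0,"ay":0,"az":0,"jaw":1},{"tx":0,"ty":0,"tz":0,"ax":0,"ay":0,"az":0,"jaw":1}]' | sed -n '2p;4p'
```

```text
eef_pos: [571.7, -9.1, 211.6]
force: [-0.4, 0.4, -1.8]
eef_pos: [571.7, -9.1, 210.6]
force: [-0.1, 0.9, -1.1]
eef_pos: [571.7, -9.1, 209.8]
force: [0.4, -0.6, -0.3]
```

```bash
python3 -m jog '[{"tx":0,"ty":0,"tz":1,"ax":0,"ay":0,"az":0,"jaw":1},{"tx":0,"ty":0,"tz":0,"ax":0,"ay":0,"az":0,"jaw":1}]' | sed -n '2p;4p'
python3 -m jog '[{"tx":0,"ty":0,"tz":0,"ax":0,"ay":0,"az":0,"jaw":0.7},{"tx":0,"ty":0,"tz":0,"ax":0,"ay":0,"az":0,"jaw":0.4},{"tx":0,"ty":0,"tz":0,"ax":0,"ay":0,"az":0,"jaw":0.4},{"tx":0,"ty":0,"tz":-10,"ax":0,"ay":0,"az":0,"jaw":0.4},{"tx":0,"ty":0,"tz":-30,"ax":0,"ay":0,"az":0,"jaw":0.3}]'
python3 -m jog '[{"tx":0,"ty":0,"tz":-40,"ax":0,"ay":0,"az":0,"jaw":-0.4},{"tx":0,"ty":-40,"tz":-10,"ax":0,"ay":0,"az":0,"jaw":-0.4},{"tx":0,"ty":-50,"tz":0,"ax":0,"ay":0,"az":0,"jaw":-0.4},{"tx":0,"ty":-50,"tz":0,"ax":0,"ay":0,"az":0,"jaw":-0.4},{"tx":0,"ty":0,"tz":0,"ax":0,"ay":0,"az":0,"jaw":-0.4}]'
python3 - <<'E'
from h import *
blocks(dict(blue=(474,450),green=(576,356)))
ax=np.array([.9997,-.0257]);ay=np.array([.0257,.9997]);o=np.array([525.5,94.7])
for cam in('scene','top'):
    c=capture(cam);P=cloud(c)
    q=P[(abs(P[...,0]-573)<14)&(abs(P[...,1]+9)<26)&(P[...,2]>206)&(P[...,2]<260)]; 
    if len(q): print('red hung',len(q),(q.min(0)+q.max(0))/2,q.min(0),q.max(0))
to(475,450,200)
E
```

```text
eef_pos: [571.8, -9.1, 209.7]
force: [-2.4, 0.4, 6.5]
time_s: 40.42
eef_pos: [571.2, -9.0, 248.5]
ee_rot: [-0.001, 0.717, 0.697, -0.001]
force: [0.0, -0.6, 0.4]
grip_width: 0.349
grip_force: 0.0
time_s: 41.05
eef_pos: [429.8, -5.0, 299.8]
ee_rot: [0.001, 0.717, 0.697, 0.0]
force: [0.8, -0.9, 1.1]
grip_width: 0.7
grip_force: 0.0
top blue 50 rect [474.9 450.2] [47.5 13.5] long deg 58.1 mean [473.8 448.5 136.7] zmax 151.2270697852441
top green 64 rect [576.8 356.6] [15.4 46.1] long deg 99.6 mean [574.6 355.4 133.8] zmax 147.27884092122144
scene blue 42 rect [475.1 452.3] [59.6 13.5] long deg 57.5 mean [469.1 442.6 130.2] zmax 145.97411982072435
scene green 82 rect [572.7 357.6] [23.5 49.9] long deg 108.8 mean [572.8 355.3 126.9] zmax 143.5157773430508
red hung 93 [569.5 -10.4 221.8] [559.9 -33.6 206. ] [579.   12.7 237.6]
red hung 61 [571.2  -6.4 221.9] [564.3 -28.6 206.6] [578.1  15.8 237.2]
t 41.25 tcp [432.6  -5.5 298.9] delta tool [456.5  30.   98.9] yawx 1.544 tilt 0.0006 q6 -0.26 F [ 1.   0.5 -0.6] tau [-0. -0. -0.] w 0.705 gf 0.0
```

Red hangs on hook 3. Next, green goes to hook 1.

```bash
python3 -m jog '[{"tx":45,"ty":0,"tz":0,"ax":0,"ay":0,"az":0,"jaw":-0.4},{"tx":45,"ty":0,"tz":0,"ax":0,"ay":0,"az":0,"jaw":-0.4},{"tx":45,"ty":0,"tz":0,"ax":0,"ay":0,"az":-0.12,"jaw":-0.4},{"tx":45,"ty":0,"tz":0,"ax":0,"ay":0,"az":-0.121,"jaw":-0.4},{"tx":0,"ty":0,"tz":0,"ax":0,"ay":0,"az":0,"jaw":-0.4}]'
python3 -c "
from h import *
to(576,357,180)"
```

```text
time_s: 41.88
eef_pos: [431.5, 176.8, 298.2]
ee_rot: [-0.0, 0.626, 0.78, -0.0]
force: [0.7, -0.6, -0.4]
grip_width: 0.697
grip_force: 0.0
t 41.875 tcp [431.5 176.8 298.2] delta tool [144.5 180.3 118.2] yawx 1.79 tilt 0.0008 q6 -0.08 F [ 0.7 -0.6 -0.4] tau [-0. -0.  0.] w 0.697 gf 0.0
```

```bash
python3 -m jog '[{"tx":28.9,"ty":36,"tz":0,"ax":0,"ay":0,"az":0,"jaw":-0.4},{"tx":28.9,"ty":36,"tz":0,"ax":0,"ay":0,"az":0,"jaw":-0.4},{"tx":28.9,"ty":36,"tz":0,"ax":0,"ay":0,"az":0,"jaw":-0.4},{"tx":28.9,"ty":36,"tz":15,"ax":0,"ay":0,"az":0,"jaw":-0.4},{"tx":28.9,"ty":36,"tz":25,"ax":0,"ay":0,"az":0,"jaw":-0.4}]'
python3 -m jog '[{"tx":0,"ty":0,"tz":40,"ax":0,"ay":0,"az":0,"jaw":-0.4},{"tx":0,"ty":0,"tz":38,"ax":0,"ay":0,"az":0,"jaw":-0.4},{"tx":0,"ty":0,"tz":0,"ax":0,"ay":0,"az":0,"jaw":-0.4},{"tx":0,"ty":0,"tz":0,"ax":0,"ay":0,"az":0,"jaw":-0.4}]'
python3 - <<'E'
from h import *
to(576,357,115)
blocks(dict(green=(576,356)))
E
```

```text
time_s: 42.5
eef_pos: [578.4, 354.4, 258.2]
ee_rot: [0.0, 0.628, 0.778, 0.001]
force: [0.5, -0.1, 0.5]
grip_width: 0.702
grip_force: 0.0
time_s: 43.0
eef_pos: [577.5, 353.7, 182.4]
ee_rot: [0.001, 0.628, 0.778, 0.001]
force: [0.2, -0.8, 0.8]
grip_width: 0.7
grip_force: 0.0
t 43.0 tcp [577.5 353.7 182.4] delta tool [ 3.5 -0.9 67.4] yawx 1.784 tilt 0.0025 q6 0.16 F [ 0.2 -0.8  0.8] tau [-0.  0. -0.] w 0.7 gf 0.0
top green few
scene green 82 rect [575.6 359.3] [21.1 52.7] long deg 91.1 mean [573.1 355.6 126.4] zmax 144.01286455635386
```

```bash
python3 -m jog '[{"tx":3,"ty":-1,"tz":33,"ax":0,"ay":0,"az":0,"jaw":-0.4},{"tx":0,"ty":0,"tz":33,"ax":0,"ay":0,"az":0,"jaw":-0.4},{"tx":0,"ty":0,"tz":0,"ax":0,"ay":0,"az":0,"jaw":0.5},{"tx":0,"ty":0,"tz":0,"ax":0,"ay":0,"az":0,"jaw":1},{"tx":0,"ty":0,"tz":0,"ax":0,"ay":0,"az":0,"jaw":1}]' 40
python3 -m jog '[{"tx":0,"ty":0,"tz":0,"ax":0,"ay":0,"az":0,"jaw":1},{"tx":0,"ty":0,"tz":0,"ax":0,"ay":0,"az":0,"jaw":1}]'
```

```text
time_s: 43.72
eef_pos: [575.8, 357.0, 117.2]
ee_rot: [0.001, 0.628, 0.779, 0.002]
force: [0.4, 1.1, 5.4]
grip_width: 0.154
grip_force: 41.2
time_s: 43.98
eef_pos: [575.9, 357.0, 117.2]
ee_rot: [0.001, 0.628, 0.779, 0.002]
force: [0.4, 0.3, 6.8]
grip_width: 0.157
grip_force: 41.3
```

```bash
python3 -m jog '[{"tx":0,"ty":0,"tz":-40,"ax":0,"ay":0,"az":0,"jaw":1},{"tx":0,"ty":0,"tz":-40,"ax":0,"ay":0,"az":0,"jaw":1},{"tx":0,"ty":0,"tz":-38,"ax":0,"ay":0,"az":0.12,"jaw":1},{"tx":0,"ty":-40,"tz":0,"ax":0,"ay":0,"az":0.12,"jaw":1},{"tx":0,"ty":-40,"tz":0,"ax":0,"ay":0,"az":0,"jaw":1}]'
python3 -c "
from h import *
to(500,129,233.4)"
```

```text
time_s: 44.6
eef_pos: [494.1, 353.5, 233.5]
ee_rot: [0.0, 0.717, 0.697, 0.001]
force: [0.9, -0.7, -0.9]
grip_width: 0.156
grip_force: 40.2
t 44.6 tcp [494.1 353.5 233.5] delta tool [-224.3   12.2   -0.1] yawx 1.543 tilt 0.0012 q6 0.46 F [ 0.9 -0.7 -0.9] tau [ 0.  -0.   0.1] w 0.156 gf 40.2
```

```bash
python3 -m jog '[{"tx":-45,"ty":2.4,"tz":0,"ax":0,"ay":0,"az":0,"jaw":1},{"tx":-45,"ty":2.4,"tz":0,"ax":0,"ay":0,"az":0,"jaw":1},{"tx":-45,"ty":2.4,"tz":0,"ax":0,"ay":0,"az":0,"jaw":1},{"tx":-45,"ty":2.4,"tz":0,"ax":0,"ay":0,"az":0,"jaw":1},{"tx":-45,"ty":2.4,"tz":0,"ax":0,"ay":0,"az":0,"jaw":1}]'
python3 -m jog '[{"tx":0,"ty":0,"tz":0,"ax":0,"ay":0,"az":0,"jaw":1},{"tx":0,"ty":0,"tz":0,"ax":0,"ay":0,"az":0,"jaw":1},{"tx":0,"ty":0,"tz":0,"ax":0,"ay":0,"az":0,"jaw":1}]'
python3 - <<'E'
from h import *
to(574.5,127.4,233.4)
c=capture('scene'); save(c,'g1.png',(300,130,410,230),6)
E
```

```text
time_s: 45.22
eef_pos: [501.0, 127.2, 233.4]
ee_rot: [0.0, 0.716, 0.698, 0.0]
force: [0.6, -0.8, -1.2]
grip_width: 0.156
grip_force: 40.1
time_s: 45.6
eef_pos: [501.1, 129.6, 232.8]
ee_rot: [0.0, 0.716, 0.698, 0.0]
force: [-0.1, 0.7, -0.2]
grip_width: 0.154
grip_force: 40.1
t 45.6 tcp [501.1 129.6 232.8] delta tool [-0.4 73.5 -0.5] yawx 1.546 tilt 0.0003 q6 0.05 F [-0.1  0.7 -0.2] tau [-0. -0.  0.] w 0.154 gf 40.1
```

View pics/g1.png

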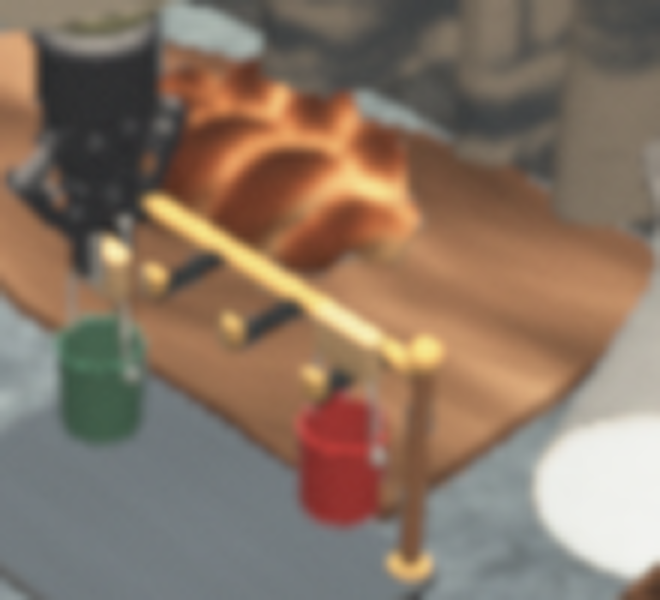

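Red hangs upright at (340,450). Green, at (100,380), stands in front of hook 1's tip (155,272), so I move it in.

```bash
python3 -m jog '[{"tx":0,"ty":18,"tz":0,"ax":0,"ay":0,"az":0,"jaw":1},{"tx":0,"ty":18,"tz":0,"ax":0,"ay":0,"az":0,"jaw":1},{"tx":0,"ty":0,"tz":0,"ax":0,"ay":0,"az":0,"jaw":1}]'| sed -n '2p;4p'
python3 -m jog '[{"tx":0,"ty":18,"tz":0,"ax":0,"ay":0,"az":0,"jaw":1},{"tx":0,"ty":18,"tz":0,"ax":0,"ay":0,"az":0,"jaw":1},{"tx":0,"ty":0,"tz":0,"ax":0,"ay":0,"az":0,"jaw":1},{"tx":0,"ty":0,"tz":0,"ax":0,"ay":0,"az":0,"jaw":1}]'| sed -n '2p;4p'
python3 -m jog '[{"tx":0,"ty":0,"tz":10,"ax":0,"ay":0,"az":0,"jaw":1},{"tx":0,"ty":0,"tz":9,"ax":0,"ay":0,"az":0,"jaw":1},{"tx":0,"ty":0,"tz":0,"ax":0,"ay":0,"az":0,"jaw":1}]'| sed -n '2p;4p'
python3 -m jog '[{"tx":0,"ty":0,"tz":1.5,"ax":0,"ay":0,"az":0,"jaw":1},{"tx":0,"ty":0,"tz":1,"ax":0,"ay":0,"az":0,"jaw":1},{"tx":0,"ty":0,"tz":0,"ax":0,"ay":0,"az":0,"jaw":1}]' | sed -n '2p;4p'
python3 -m jog '[{"tx":0,"ty":0,"tz":1,"ax":0,"ay":0,"az":0,"jaw":1},{"tx":0,"ty":0,"tz":0,"ax":0,"ay":0,"az":0,"jaw":1}]' | sed -n '2p;4p'
```

```text
eef_pos: [537.5, 128.2, 232.2]
force: [-0.2, -0.3, -0.9]
eef_pos: [572.3, 127.1, 232.6]
force: [-0.1, 0.1, -1.4]
eef_pos: [572.6, 126.8, 212.6]
force: [-0.1, 0.5, -0.5]
eef_pos: [573.1, 126.8, 211.2]
force: [-0.3, 0.1, -1.4]
eef_pos: [573.1, 126.8, 210.1]
force: [-0.6, -0.4, -0.9]
```

```bash
python3 -m jog '[{"tx":0,"ty":0,"tz":1,"ax":0,"ay":0,"az":0,"jaw":1},{"tx":0,"ty":0,"tz":0,"ax":0,"ay":0,"az":0,"jaw":1}]' | sed -n '2p;4p'
python3 -m jog '[{"tx":0,"ty":0,"tz":0,"ax":0,"ay":0,"az":0,"jaw":0.7},{"tx":0,"ty":0,"tz":0,"ax":0,"ay":0,"az":0,"jaw":0.4},{"tx":0,"ty":0,"tz":0,"ax":0,"ay":0,"az":0,"jaw":0.4},{"tx":0,"ty":0,"tz":-10,"ax":0,"ay":0,"az":0,"jaw":0.4},{"tx":0,"ty":0,"tz":-30,"ax":0,"ay":0,"az":0,"jaw":0.3}]'| sed -n '2p;4p'
python3 -m jog '[{"tx":0,"ty":0,"tz":-40,"ax":0,"ay":0,"az":0,"jaw":-0.4},{"tx":0,"ty":-40,"tz":-10,"ax":0,"ay":0,"az":0,"jaw":-0.4},{"tx":0,"ty":-40,"tz":0,"ax":0,"ay":0,"az":0.14,"jaw":-0.4},{"tx":0,"ty":0,"tz":0,"ax":0,"ay":0,"az":0.14,"jaw":-0.4},{"tx":0,"ty":0,"tz":0,"ax":0,"ay":0,"az":0.14,"jaw":-0.4}]'
python3 - <<'E'
from h import *
blocks(dict(blue=(474,450)))
for cam in('scene','top'):
    c=capture(cam);P=cloud(c)
    for n,(x,y) in dict(red=(571.5,-9),green=(573,127)).items():
        q=P[(abs(P[...,0]-x)<14)&(abs(P[...,1]-y)<26)&(P[...,2]>206)&(P[...,2]<260)]
        if len(q): print(n,'hung',len(q),(q.min(0)+q.max(0))/2,q.max(0))
to(475,451,185)
E
```

```text
eef_pos: [573.2, 126.8, 210.0]
force: [-2.0, -0.1, 5.3]
eef_pos: [572.7, 126.7, 248.9]
force: [1.6, 0.4, 0.4]
time_s: 49.02
eef_pos: [492.9, 128.9, 300.2]
ee_rot: [0.0, 0.847, 0.531, 0.001]
force: [-0.1, -0.4, 0.7]
grip_width: 0.698
grip_force: 0.0
top blue 52 rect [474.9 450.4] [47.8 13.6] long deg 55.4 mean [473.3 448.1 136.8] zmax 145.70140415172818
scene blue 43 rect [472.  447.5] [49.7 13.6] long deg 57.7 mean [468.7 442.4 130.9] zmax 145.54680678456225
red hung 92 [569.4 -10.1 221.8] [578.8  14.5 237.4]
green hung 84 [571.6 127.  221.9] [582.9 151.4 237.5]
red hung 67 [571.4  -6.3 222.4] [578.6  15.8 237.4]
t 49.225 tcp [493.2 128.9 299.5] delta tool [ 283.2 -154.6  114.5] yawx 1.128 tilt 0.0005 q6 0.47 F [0.1 0.3 1.2] tau [ 0.  0. -0.] w 0.698 gf 0.0
```

```bash
python3 -m jog '[{"tx":47.2,"ty":-25.8,"tz":0,"ax":0,"ay":0,"az":0,"jaw":-0.4},{"tx":47.2,"ty":-25.8,"tz":0,"ax":0,"ay":0,"az":0,"jaw":-0.4},{"tx":47.2,"ty":-25.8,"tz":0,"ax":0,"ay":0,"az":0,"jaw":-0.4},{"tx":47.2,"ty":-25.8,"tz":20,"ax":0,"ay":0,"az":0,"jaw":-0.4},{"tx":47.2,"ty":-25.8,"tz":20,"ax":0,"ay":0,"az":0,"jaw":-0.4}]'|sed -n 2p
python3 -m jog '[{"tx":47.2,"ty":-25.8,"tz":35,"ax":0,"ay":0,"az":0,"jaw":-0.4},{"tx":0,"ty":0,"tz":39,"ax":0,"ay":0,"az":0.135,"jaw":-0.4},{"tx":0,"ty":0,"tz":0,"ax":0,"ay":0,"az":0,"jaw":-0.4},{"tx":0,"ty":0,"tz":0,"ax":0,"ay":0,"az":0,"jaw":-0.4}]'
python3 - <<'E'
from h import *
to(474.9,450.3,115)
blocks(dict(blue=(474,450)))
E
```

```text
eef_pos: [478.4, 399.2, 258.8]
time_s: 50.35
eef_pos: [476.6, 449.6, 188.2]
ee_rot: [-0.0, 0.879, 0.476, 0.001]
force: [0.5, -0.7, 0.7]
grip_width: 0.699
grip_force: 0.0
t 50.35 tcp [476.6 449.6 188.2] delta tool [-0.5 -1.8 73.2] yawx 0.993 tilt 0.0028 q6 1.16 F [ 0.5 -0.7  0.7] tau [0. 0. 0.] w 0.699 gf 0.0
top blue few
scene blue 42 rect [472.7 448.4] [53.1 13.3] long deg 57.5 mean [469.4 443.5 130.1] zmax 142.94935831541397
```

```bash
python3 -m jog '[{"tx":-1,"ty":-2,"tz":36,"ax":0,"ay":0,"az":0,"jaw":-0.4},{"tx":0,"ty":0,"tz":36,"ax":0,"ay":0,"az":0,"jaw":-0.4},{"tx":0,"ty":0,"tz":0,"ax":0,"ay":0,"az":0,"jaw":0.5},{"tx":0,"ty":0,"tz":0,"ax":0,"ay":0,"az":0,"jaw":1},{"tx":0,"ty":0,"tz":0,"ax":0,"ay":0,"az":0,"jaw":1}]' 40
python3 -m jog '[{"tx":0,"ty":0,"tz":0,"ax":0,"ay":0,"az":0,"jaw":1},{"tx":0,"ty":0,"tz":0,"ax":0,"ay":0,"az":0,"jaw":1}]'
python3 -m jog '[{"tx":0,"ty":0,"tz":-40,"ax":0,"ay":0,"az":0,"jaw":1},{"tx":0,"ty":0,"tz":-40,"ax":0,"ay":0,"az":0,"jaw":1},{"tx":0,"ty":0,"tz":-38,"ax":0,"ay":0,"az":-0.18,"jaw":1},{"tx":0,"ty":0,"tz":0,"ax":0,"ay":0,"az":-0.18,"jaw":1},{"tx":0,"ty":0,"tz":0,"ax":0,"ay":0,"az":-0.18,"jaw":1}]'
python3 -c "
from h import *
to(501,197.5,233.4)"
```

```text
time_s: 51.08
eef_pos: [474.4, 450.6, 116.7]
ee_rot: [-0.0, 0.88, 0.475, 0.002]
force: [-0.9, 0.4, 8.5]
grip_width: 0.157
grip_force: 40.2
time_s: 51.32
eef_pos: [474.5, 450.6, 116.7]
ee_rot: [-0.0, 0.88, 0.475, 0.002]
force: [-0.8, -0.3, 7.0]
grip_width: 0.149
grip_force: 40.1
time_s: 51.95
eef_pos: [473.6, 450.0, 233.3]
ee_rot: [0.0, 0.719, 0.695, 0.001]
force: [0.6, 0.2, -1.1]
grip_width: 0.153
grip_force: 39.2
t 51.95 tcp [473.6 450.  233.3] delta tool [-251.4   36.2   -0.3] yawx 1.536 tilt 0.0016 q6 0.62 F [ 0.6  0.2 -1.1] tau [-0. -0.  0.] w 0.153 gf 39.2
```

```bash
python3 -m jog '[{"tx":-50.3,"ty":7.2,"tz":0,"ax":0,"ay":0,"az":0,"jaw":1},{"tx":-50.3,"ty":7.2,"tz":0,"ax":0,"ay":0,"az":0,"jaw":1},{"tx":-50.3,"ty":7.2,"tz":0,"ax":0,"ay":0,"az":0,"jaw":1},{"tx":-50.3,"ty":7.2,"tz":0,"ax":0,"ay":0,"az":0,"jaw":1},{"tx":-50.3,"ty":7.2,"tz":0,"ax":0,"ay":0,"az":-0.01,"jaw":1}]' | sed -n 2p
python3 -m jog '[{"tx":0,"ty":0,"tz":0,"ax":0,"ay":0,"az":0,"jaw":1},{"tx":0,"ty":0,"tz":0,"ax":0,"ay":0,"az":0,"jaw":1},{"tx":0,"ty":0,"tz":0,"ax":0,"ay":0,"az":0,"jaw":1}]' | sed -n 2p
python3 - <<'E'
from h import *
to(575,195.4,233.4)
c=capture('scene'); save(c,'b1.png',(280,120,390,220),6)
E
```

```text
eef_pos: [499.2, 195.6, 233.0]
eef_pos: [499.0, 198.2, 232.3]
t 52.95 tcp [499.  198.2 232.3] delta tool [-0.5 76.  -1.1] yawx 1.541 tilt 0.0004 q6 0.19 F [ 0.2  0.1 -1. ] tau [ 0.  0. -0.] w 0.159 gf 39.3
```

View pics/b1.png

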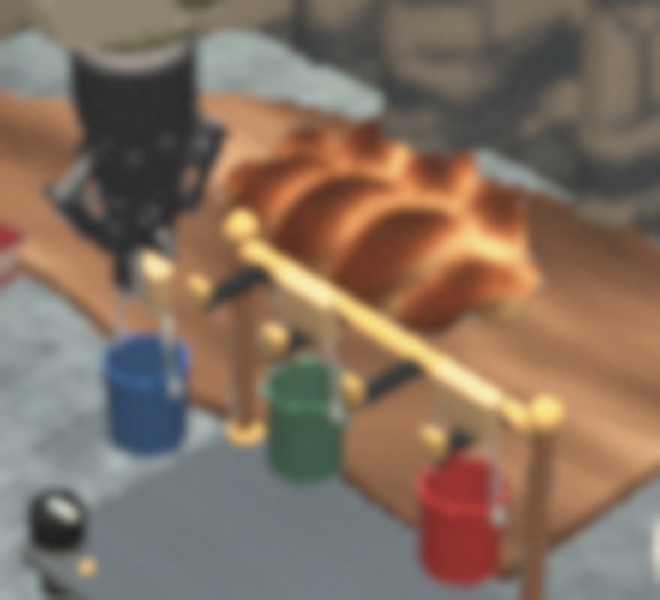

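Green at (305,420) and red at (460,520) hang well. Blue, at (145,395), is lined up with hook 0's tip (200,290), so I insert it.

```bash
python3 -m jog '[{"tx":0,"ty":18,"tz":0,"ax":0,"ay":0,"az":0,"jaw":1},{"tx":0,"ty":18,"tz":0,"ax":0,"ay":0,"az":0,"jaw":1},{"tx":0,"ty":0,"tz":0,"ax":0,"ay":0,"az":0,"jaw":1}]'| sed -n '2p;4p'
python3 -m jog '[{"tx":0,"ty":19,"tz":0,"ax":0,"ay":0,"az":0,"jaw":1},{"tx":0,"ty":19,"tz":0,"ax":0,"ay":0,"az":0,"jaw":1},{"tx":0,"ty":0,"tz":0,"ax":0,"ay":0,"az":0,"jaw":1},{"tx":0,"ty":0,"tz":0,"ax":0,"ay":0,"az":0,"jaw":1}]'| sed -n '2p;4p'
python3 -m jog '[{"tx":0,"ty":0,"tz":10,"ax":0,"ay":0,"az":0,"jaw":1},{"tx":0,"ty":0,"tz":9,"ax":0,"ay":0,"az":0,"jaw":1},{"tx":0,"ty":0,"tz":0,"ax":0,"ay":0,"az":0,"jaw":1}]'| sed -n '2p;4p'
python3 -m jog '[{"tx":0,"ty":0,"tz":1.5,"ax":0,"ay":0,"az":0,"jaw":1},{"tx":0,"ty":0,"tz":1,"ax":0,"ay":0,"az":0,"jaw":1},{"tx":0,"ty":0,"tz":0,"ax":0,"ay":0,"az":0,"jaw":1}]' | sed -n '2p;4p'
python3 -m jog '[{"tx":0,"ty":0,"tz":1,"ax":0,"ay":0,"az":0,"jaw":1},{"tx":0,"ty":0,"tz":0,"ax":0,"ay":0,"az":0,"jaw":1}]' | sed -n '2p;4p'
```

```text
eef_pos: [535.5, 196.6, 231.6]
force: [-0.4, 0.5, -1.9]
eef_pos: [572.3, 195.3, 232.1]
force: [-0.5, -0.3, -1.7]
eef_pos: [572.5, 194.9, 212.0]
force: [0.1, 0.3, -0.9]
eef_pos: [573.2, 194.9, 210.7]
force: [0.7, 0.4, -0.7]
eef_pos: [573.2, 194.9, 209.7]
force: [1.3, 0.0, 0.5]
```

```bash
python3 -m jog '[{"tx":0,"ty":0,"tz":0.5,"ax":0,"ay":0,"az":0,"jaw":1},{"tx":0,"ty":0,"tz":0,"ax":0,"ay":0,"az":0,"jaw":1}]' | sed -n '2p;4p'
python3 -m jog '[{"tx":0,"ty":0,"tz":0,"ax":0,"ay":0,"az":0,"jaw":0.7},{"tx":0,"ty":0,"tz":0,"ax":0,"ay":0,"az":0,"jaw":0.4},{"tx":0,"ty":0,"tz":0,"ax":0,"ay":0,"az":0,"jaw":0.4},{"tx":0,"ty":0,"tz":-10,"ax":0,"ay":0,"az":0,"jaw":0.4},{"tx":0,"ty":0,"tz":-30,"ax":0,"ay":0,"az":0,"jaw":0.3}]'| sed -n '2p;4p'
python3 -m jog '[{"tx":0,"ty":0,"tz":-40,"ax":0,"ay":0,"az":0,"jaw":-0.4},{"tx":0,"ty":-40,"tz":-10,"ax":0,"ay":0,"az":0,"jaw":-0.4},{"tx":0,"ty":-60,"tz":0,"ax":0,"ay":0,"az":0,"jaw":-0.4},{"tx":0,"ty":-60,"tz":0,"ax":0,"ay":0,"az":0,"jaw":-0.4},{"tx":0,"ty":-40,"tz":0,"ax":0,"ay":0,"az":0,"jaw":1}]'
python3 -m jog '[{"tx":0,"ty":0,"tz":0,"ax":0,"ay":0,"az":0,"jaw":1},{"tx":0,"ty":0,"tz":0,"ax":0,"ay":0,"az":0,"jaw":1},{"tx":0,"ty":0,"tz":0,"ax":0,"ay":0,"az":0,"jaw":1}]' | sed -n 2p
python3 - <<'E'
from h import *
for cam in('scene','top'):
    c=capture(cam);P=cloud(c)
    if cam=='scene': save(c,'e1.png',(280,120,390,260),4)
    for n,(x,y) in dict(red=(571.5,-9),green=(573,127),blue=(573,195)).items():
        q=P[(abs(P[...,0]-x)<14)&(abs(P[...,1]-y)<26)&(P[...,2]>206)&(P[...,2]<260)]
        if len(q): print(cam,n,len(q),(q.min(0)+q.max(0))/2,q.max(0))
    q=P[(P[...,0]>455)&(P[...,0]<540)&(P[...,1]>-30)&(P[...,1]<220)&(P[...,2]>25)&(P[...,2]<50)]
    print(np.linalg.lstsq(np.c_[q[:,:2]-[500,90],np.ones(len(q))],q[:,2],rcond=None)[0].round(4).tolist())
    print([(round(d['conf'],2),d['centre']) for d in place_of('pail_white_grip',cam)[:2]])
E
```

```text
eef_pos: [573.2, 194.9, 209.6]
force: [-2.0, -1.2, 4.5]
eef_pos: [572.7, 194.9, 248.8]
force: [0.3, -0.5, 0.2]
time_s: 56.38
eef_pos: [371.1, 201.2, 299.9]
ee_rot: [0.0, 0.718, 0.696, 0.001]
force: [0.8, -0.3, 0.1]
grip_width: 0.499
grip_force: 0.0
eef_pos: [374.1, 201.0, 299.0]
scene red 92 [569.5  -9.8 221.4] [579.8  15.  236.4]
scene green 84 [571.3 127.7 220.9] [581.6 152.6 235.7]
scene blue 75 [570.8 194.1 222.2] [581.5 217.7 238.2]
[-0.0013, -0.0018, 37.5831]
[]
top red 67 [571.3  -6.3 223.1] [578.6  15.7 239.3]
top green 66 [575.9 130.9 222.3] [586.7 152.9 238.5]
top blue 70 [573.  197.5 224. ] [580.6 220.8 241. ]
[0.0074, 0.0019, 37.5983]
[]
```

View pics/e1.png

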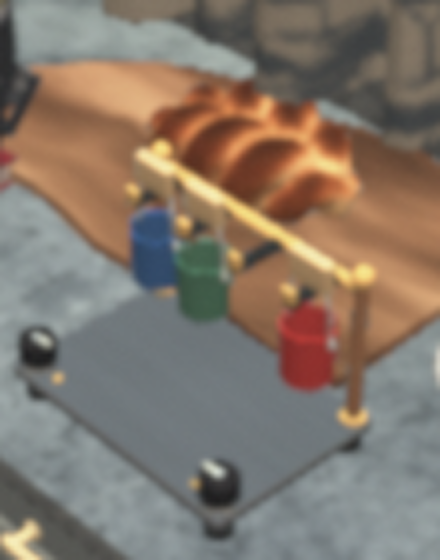

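Three pails hang on hooks 0, 1 and 3: blue (152,250), green (202,280) and red (305,345). The rack is level, the arm is clear, and there is no white pail. Handing in.

```bash
python3 -c "
from rig import finish_job
print(finish_job())"
```

```text
the job is handed in; nothing more can be done
None
```

The job is handed in: both front feet are screwed down so the rack stands level and firm by the press test, and the three pails present (red, green, blue; no white one) hang on hooks 3, 1 and 0, with the jigger and drink can left alone; the hand-in call returned no verdict.

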